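Hair clip into the keepsake box with a folding lid stay

TASK

Raise the lid of the wooden keepsake box until the folding stay on its end locks straight and the lid stands up by itself, then lay the hair clip inside. Then break the stay's knee and let the lid down gently until it is shut, leaving the other things on the table where they stand.

Things in the scene. Friction and masses are not known exactly. Their poses are not given: they have to be found in the camera images.
- keepsake_box: dark wooden box fixed to the table, 180 deep (x) by 200 wide (y) by 70 high, 8 mm walls and floor, with a 12 mm wooden lid on top. Origin: centre of its underside; x points from the lid handle side to the hinge side (away from the robot), y along the hinge to the left, z up. The folding steel stay is outside the -y end.
- lid (a joint): lid angle, rad: 0 shut, 1.35 when the stay is straight or locked. Hinged along y at the rim of the far (+x) side; opens upward and away from the robot. It weighs about 0.5 kg, with a damped hinge: unsupported it sinks slowly shut (a few seconds) by itself, unless the stay is locked.
- stay (a joint): knee angle of the folding stay, rad: 0 folded (lid shut), 2.61 straight, 2.75 at its stop just past straight: locked, carrying the lid. A light knee spring snaps it there once the lid is raised to within about 0.04 rad of 1.35. To break it move the knee forwards and up (box -x, +z) some 60 mm with 1 to 2 N; let go before some 30 mm it snaps back, farther on the lid sinks and folds it.
- lid_hinge (a point): centre of the lid's hinge line, at the rim (70 mm above the table), fixed on the box; the hinge line runs along the box's y
- lid_handle (a point): middle of the bar of the lid's bow handle: a round steel bar 10 mm thick and 110 long along the box's y, 45 mm in front of the lid's front edge, in the plane of the lid (open gap between bar and lid). 225 mm from the hinge line and 6 mm above it with the lid shut; turns with the lid.
- knee_pin (a point): middle of the grip pin on the stay's knee: round steel pin 10 mm thick, along the box's y, standing out sideways (box -y), free length 50 mm, small head 16 mm wide at its end; this point is 41 mm out from the box's end wall. It moves on an arc of 87 mm radius about stay_foot in the box's x-z plane; with the stay locked it is about 100 mm above the table.
- stay_foot (a point): pivot of the stay's lower link on the box's -y end wall, 30 mm above the table, 110 mm in front of the hinge line; both links are 87 mm long
- clip_center (a point): centre (16 mm up) of the loose claw-type plastic hair clip, 66 long (x), 26 wide (y), 38 high over its thumb wings (z up); body 27 high with straight sides, comfortably gripped across y; 30 g
- pooja_bell: stainless steel hand bell, standing, 64 wide, 120 high; bystander, leave it; origin: centre of its underside, z up
- mug: white ceramic mug, 80 wide, 90 high; bystander, leave it; origin: centre of its underside, z up
- balm_jar: small amber jar with a white cap, 52 wide, 60 high; bystander, leave it; origin: centre of its underside, z up
- containers: stack of three clear plastic containers with lids, 106 square, 126 high; bystander, leave it; origin: centre of its underside, z up
- torch: aluminium torch standing on its lens end, 44 wide, 130 high; bystander, leave it; origin: centre of its underside, z up
- glasses_case: black glasses case, 60 by 155 (y), 36 high; bystander, leave it; origin: centre of its underside, z up
- hair_clip: the same hair clip; origin: centre of its underside, x along its length
Mind the look-alikes: they are no part of the job. There is more than one size of the hair_clip; the job needs the middle-sized.

How it is judged:
By the outcome, as a careful person would: the job done as asked, in the order asked, and still so for the second after the job is handed in, with the robot touching nothing.
It also fails if it takes over 64 s, if anything falls off the work surface, if the arm or the gripper's body presses on something with over 40 N, if the wrist force passes 120 N, or if a joint passes its speed limit or range.

ROBOT

A 6-joint arm with a two-finger parallel gripper is mounted at the origin on the work surface. World frame = base frame: x ahead of the robot, y to its left, z up, the work surface at z = 0. Lengths are in m, angles in rad, forces in N, time in s.
With the tool pointing down it reaches from about 0.25 to 0.725 m from the base axis. Payload 4 kg.
Tool frame: the origin (TCP) lies at the very end of the fingers, on their centre line; the grasp point (between the pads) lies 19 mm behind it; x points along the fingers, y is the direction in which the jaws open and shut, and the axes are right-handed (so a half turn about x gives the same grasp; the last joint's range is limited). The gripper opens to 85 mm and grips with 20 to 120 N. Pads are 22 mm wide; open, the fingers measure 114 mm over their backs; the gripper's body (76 mm by 85 mm) begins 54 mm behind the grasp point. The pads swing forward as they close: fully open they stand 13 mm farther back than shut.
Start: joints at [1.199, 0.241, 0.005, 1.335, 0, 1.571], TCP at [0.182, 0.466, 0.231] pointing down, gripper open.
Joint ranges: [-2.72, 2.72], [-1.05, 1.87], [-1.09, 1.28], [-1.99, 2.15], [-1.42, 1.44], [-3.14, 3.14]. Speed limits (rad/s): [2.79, 2.79, 3.14, 3.14, 3.14, 3.14].

INTERFACE

Orientations are given as a unit quaternion [x, y, z, w].
In Python, from workcell import get_obs, camera, job_done gives the robot as it stands. The module is installed in compiled form; this text tells all that it offers.
- The arm moves only by the tool arm_command, never from a script. Its argument "motion" is a list of rows, each an object of numbers: "x", "y", "z": the shift along the tool's x, y, z in m; "roll": the turn about the tool's x in rad; "fingers": the opening, from 0 (shut) to 1 (fully open). A call has 1 to 20 rows; each row shifts and turns the pose as measured when the row begins, along the tool's axes as they then stand; what a row does not reach is not made up. A row lasts 1/12 s, in which the tool goes at most 41.7 mm and 7.16 degrees, less where a joint would pass 70% of its speed; a pose out of reach is approached as far as the arm can. A call is refused whole if a number of a shift passes 0.0417 or a number of a turn 0.125, either way. A call with a gripper value outside its range is refused whole. The fingers move at their own pace and stop on an object; the grip force is fixed at half the most. Time passes only in rows, so rows that do not move let the fingers close. It gives the time, the measured TCP pose, the force and the opening at its end, in the units of the state.
- get_obs(): the state, without advancing time (a new reading comes with each control period).
- camera(name): name is "side" or "top" or "wrist"; returns a dict with "frame" (420x560x3 uint8, red, green, blue), "intrinsics" (3x3 intrinsics, pixels), "k1" (the pictures are not rectified: a ray, as slopes to the right and down, at radius r is drawn at 1 + k1 r^2 times it, then the intrinsics apply), "rvec" (rotation vector, rad) and "tvec" (3), from world to camera coordinates, as OpenCV has them. Camera axes: x right, y down, z forward; pixel columns grow to the right and rows downward; lengths in m; the calibration is good to about 2 mm. A picture is of the moment at which its call begins. There is no depth.
- job_done(): hands the job in, once; it reports no verdict.
The state is a dict: "clock": time; "joint_pos": joint angles; "joint_vel": joint speeds; "tau": joint torques, N m; "eef_pos": TCP position; "tool_rot": TCP orientation; "ft_force": force on the tool from outside, world axes, zero at the start; "ft_torque": the same for the moment, N m; "grip_width": finger opening in m.
Only numpy, scipy, OpenCV 4.12 (cv2) and the standard library are available. Lean on these libraries where they do the work, as an engineer would, in place of code of your own. Each camera call takes 0.05 s, during which the arm holds its last target.

## Working session

There is one attempt and no reset: what is moved stays moved. The work goes in short steps, Python scripts to look and compute and a tool call to move; the robot and the scene stay as the last step left them, time stands still between calls to the robot, and variables do not carry over. Pictures are saved under pics/ and viewed, and the job is handed in when it is done.

Besides the shell and the picture viewer there is one more tool, called after "Call:" by a JSON object that holds its "name" and its "arguments". arm_command: Moves the arm, as the interface text tells. Its arguments: {"type":"object","properties":{"motion":{"type":"array","items":{"type":"object","properties":{"x":{"type":"number"},"y":{"type":"number"},"z":{"type":"number"},"roll":{"type":"number"},"fingers":{"type":"number"}}}}},"required":["motion"]}

```bash
mkdir -p pics
cat > h.py <<'E'
import numpy as np, cv2
from workcell import get_obs, camera, job_done
def snap(name,fn):
    c=camera(name); cv2.imwrite('pics/'+fn,cv2.cvtColor(c['frame'],cv2.COLOR_RGB2BGR)); 
    np.savez('pics/'+fn+'.npz',**{k:np.array(v) for k,v in c.items()})
    return c
def load(fn): return dict(np.load('pics/'+fn+'.npz'))
def ray(c,u,v):
    K=np.array(c['intrinsics']);k=float(c['k1'])
    d=np.array([(u-K[0,2])/K[0,0],(v-K[1,2])/K[1,1]]); s=d.copy()
    for _ in range(30): s=d/(1+k*(s@s))
    R=cv2.Rodrigues(np.array(c['rvec'],float))[0]; t=np.array(c['tvec'],float).ravel()
    w=R.T@np.array([s[0],s[1],1]); return -R.T@t, w/np.linalg.norm(w)
def onz(c,u,v,z):
    o,w=ray(c,u,v); return o+w*(z-o[2])/w[2]
def proj(c,p):
    K=np.array(c['intrinsics']);k=float(c['k1'])
    R=cv2.Rodrigues(np.array(c['rvec'],float))[0]; q=R@np.array(p,float)+np.array(c['tvec'],float).ravel()
    s=q[:2]/q[2]; s=s*(1+k*(s@s)); return np.array([K[0,0]*s[0]+K[0,2],K[1,1]*s[1]+K[1,2]]).round(1)
def tri(c1,p1,c2,p2):
    o1,a=ray(c1,*p1);o2,b=ray(c2,*p2)
    s=np.linalg.lstsq(np.c_[a,-b],o2-o1,rcond=None)[0]
    x,y=o1+s[0]*a,o2+s[1]*b; return (x+y)/2,np.linalg.norm(x-y)
E
python3 - <<'E'
from h import *
for n in ['side','top','wrist']:
    c=snap(n,n+'0.png'); print(n,c['intrinsics'],c['k1'],ray(c,280,210))
print(get_obs())
E
```

```text
side [[427.37155718   0.         275.44892523]
 [  0.         427.37155718 207.43578921]
 [  0.           0.           1.        ]] -0.04735878800172937 (array([-0.27092247, -0.37974233,  0.66143443]), array([ 0.7656839 ,  0.30649859, -0.56549693]))
top [[493.99962981   0.         279.81474462]
 [  0.         493.99962981 212.23439428]
 [  0.           0.           1.        ]] -0.025227871930365128 (array([ 0.30586166, -0.00896673,  1.67559612]), array([ 0.13467679, -0.01442014, -0.99078465]))
wrist [[296.03862024   0.         274.19656619]
 [  0.         296.03862024 212.75728257]
 [  0.           0.           1.        ]] -0.05994830921199367 (array([0.10394104, 0.49648234, 0.3730549 ]), array([ 0.29768602, -0.09641465, -0.94978274]))
{'clock': 0.15, 'joint_pos': array([1.19899715e+00, 2.41274842e-01, 4.00899397e-03, 1.33520843e+00,
       2.72338689e-05, 1.57084965e+00]), 'joint_vel': array([-0.00066107, -0.00154907,  0.00387825,  0.00086867,  0.00182729,
       -0.00012307]), 'tau': array([ 1.24456703e-03, -3.72634721e+01,  2.52638751e+01,  1.23513516e-02,
        6.20135188e-05, -1.73129820e-05]), 'eef_pos': array([0.18145857, 0.46537935, 0.2305906 ]), 'tool_rot': array([ 0.13013228,  0.69503896, -0.13129477,  0.69480077]), 'ft_force': array([ 0.13585796, -0.3918856 , -0.21003629]), 'ft_torque': array([0.00887256, 0.00551609, 0.03223697]), 'grip_width': 0.08531751700941301}
```

View pics/top0.png

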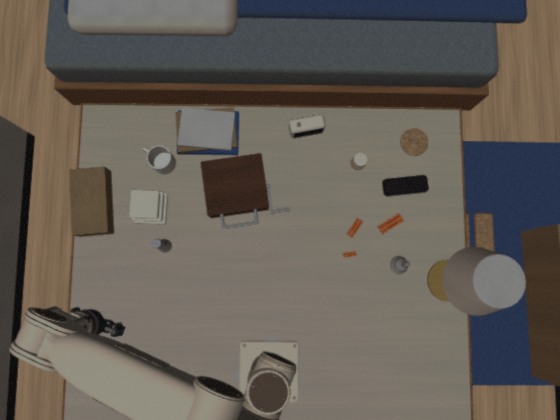

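View pics/side0.png

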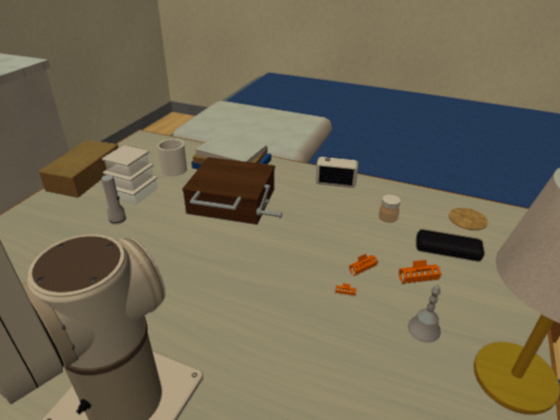

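View pics/wrist0.png

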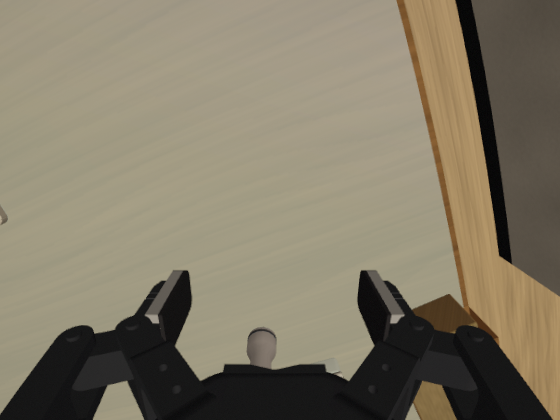

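Top view: the box is at about (235,186) with its handle at (240,222) and the knee pin at (280,210). There are three orange clips at (355,227), (390,223) and (349,254). I'll enlarge and measure them.

Run:
```python
from h import *
c=load('top0.png'); f=c['frame']
hsv=cv2.cvtColor(f,cv2.COLOR_RGB2HSV)
m=cv2.inRange(hsv,(0,150,110),(18,255,255))
n,l,s,ce=cv2.connectedComponentsWithStats(m)
for i in range(1,n):
    if s[i,4]>15:
        pts=np.argwhere(l==i)[:,::-1]
        w=np.array([onz(c,u,v,0.016)[:2] for u,v in pts])
        r=cv2.minAreaRect((w*1000).astype(np.float32))
        print(ce[i].round(1),s[i,4],'world',onz(c,*ce[i],0.016).round(4),r)
a=cv2.resize(f[140:260,185:305],(600,600),interpolation=cv2.INTER_CUBIC)
b=cv2.resize(f[200:280,330:410],(600,600),interpolation=cv2.INTER_CUBIC)
cv2.imwrite('pics/boxcrop.png',a[:,:,::-1]); cv2.imwrite('pics/clipcrop.png',b[:,:,::-1])
s=load('side0.png')['frame']
cv2.imwrite('pics/sidecrop.png',cv2.resize(s[150:230,175:295],(780,520),interpolation=cv2.INTER_CUBIC)[:,:,::-1])
```

```text
[390.4 223. ] 184 world [ 0.491  -0.4085  0.016 ] ((490.5855712890625, -408.504150390625), (28.203357696533203, 84.61483001708984), 32.59447479248047)
[354.5 227. ] 103 world [ 0.476  -0.2859  0.016 ] ((475.1429138183594, -285.74871826171875), (20.536760330200195, 62.88456344604492), 56.14373779296875)
[349.6 253.6] 37 world [ 0.3861 -0.2683  0.016 ] ((385.91943359375, -268.16986083984375), (10.44998836517334, 38.42036437988281), 9.894512176513672)
```

View pics/boxcrop.png

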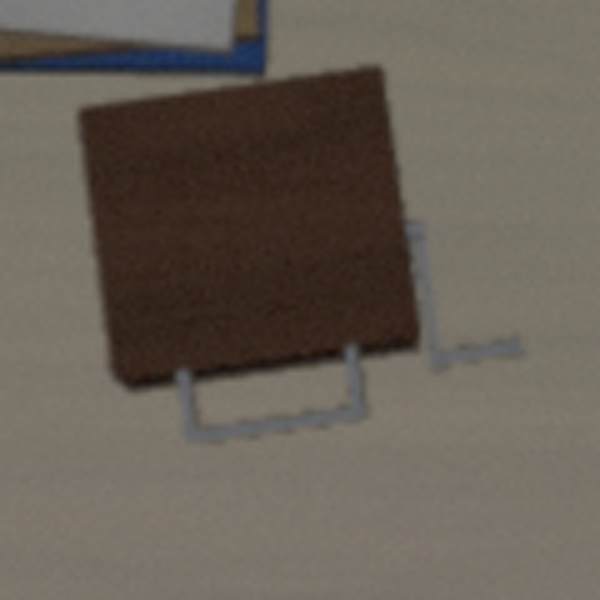

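View pics/clipcrop.png

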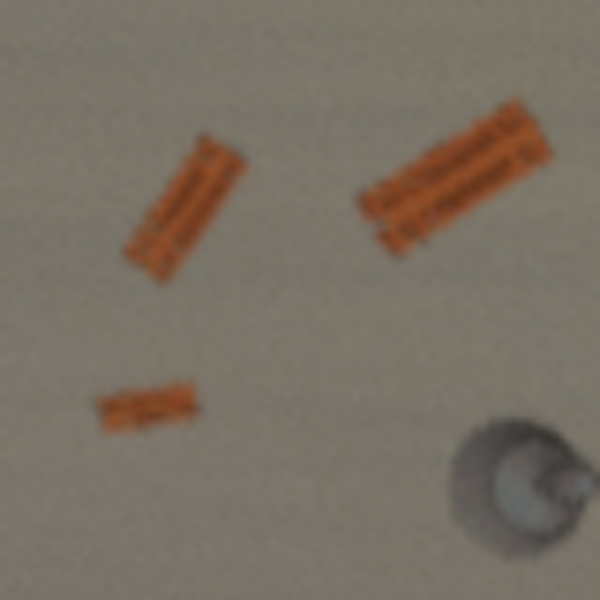

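View pics/sidecrop.png

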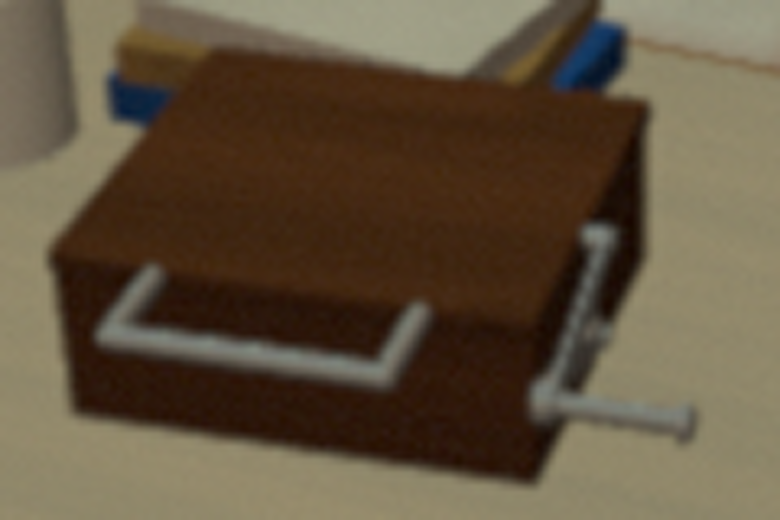

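The clip at (354.5,227) measures about 63 x 21 mm. The others are about 85 mm, at (390,223), and 38 mm, at (350,254), so the one at (354.5,227) is the middle size the task asks for. Next is the box pose.

Run:
```python
from h import *
from scipy.spatial.transform import Rotation as R
c=load('top0.png'); f=c['frame']; s=load('side0.png')
# lid top mask
hsv=cv2.cvtColor(f,cv2.COLOR_RGB2HSV)
m=np.zeros(f.shape[:2],np.uint8); sub=f[148:222,195:275].astype(int)
m[148:222,195:275]=((sub.sum(2)<190)&(sub[:,:,0]>=sub[:,:,2]))*255
n,l,st,ce=cv2.connectedComponentsWithStats(m); i=1+np.argmax(st[1:,4]); print(st[i],ce[i])
pts=np.argwhere(l==i)[:,::-1].astype(float)
w=np.array([onz(c,u,v,0.082)[:2] for u,v in pts])
print(cv2.minAreaRect((w*1000).astype(np.float32)))
e=lambda x,y:(x/5+185-.4,y/5+140-.4)
for n,p,z in [('FL',(80,110),.082),('FR',(380,68),.082),('NR',(419,340),.082),('barL',(192,436),.076),('barR',(362,414),.076)]:
    print(n,onz(c,*e(*p),z).round(4))
es=lambda x,y:(x/6.5+175-.4,y/6.5+150-.4)
for n,p,z in [('FL',(215,52),.082),('FR',(648,105),.082),('NR',(533,325),.082),('NL',(52,255),.082),('barL',(112,333),.076),('barR',(385,375),.076)]:
    print('side',n,onz(s,*es(*p),z).round(4))
print('pin head',tri(c,e(517,346),s,es(684,420)),'pin base',tri(c,e(437,360),s,es(545,398)))
print('bar',tri(c,e(192,436),s,es(112,333)),tri(c,e(362,414),s,es(385,375)))
o=get_obs(); print(R.from_quat(o['tool_rot']).as_matrix().round(3))
cw=load('wrist0.png'); print(ray(cw,280,210)[0]-o['eef_pos'])
```

```text
[ 201  154   68   64 3464] [234.37355658 185.29301386]
((603.0509643554688, 117.58222198486328), (189.06536865234375, 201.38693237304688), 8.96852970123291)
FL [0.6805 0.2307 0.082 ]
FR [0.7112 0.0336 0.082 ]
NR [0.53   0.0057 0.082 ]
barL [0.4662 0.1525 0.076 ]
barR [0.4817 0.0423 0.076 ]
side FL [0.6796 0.2309 0.082 ]
side FR [0.7117 0.0332 0.082 ]
side NR [0.5327 0.005  0.082 ]
side NL [0.5027 0.2018 0.082 ]
side barL [0.4714 0.155  0.076 ]
side barR [0.4876 0.0454 0.076 ]
pin head (array([ 0.53011983, -0.05889634,  0.0571797 ]), np.float64(0.00013209368078418758)) pin base (array([ 0.51982309, -0.00590094,  0.05928351]), np.float64(0.0005311343457717327))
bar (array([0.46603537, 0.15169666, 0.08002196]), np.float64(0.0008915781212252377)) (array([0.48126401, 0.0420165 , 0.08084711]), np.float64(0.00022537428239469514))
[[-0.001  0.363  0.932]
 [-0.002  0.932 -0.363]
 [-1.    -0.002 -0.   ]]
[-0.07751753  0.03110299  0.14246429]
```

Box yaw is about 9.1°, the hinge is at about (0.696, 0.132, 0.07), and the bar is at (0.4737, 0.0967, 0.076) from two independent estimates. I'll move over the handle, then roll to line the jaws up with box x.

```bash
cat >> h.py <<'E'
from scipy.spatial.transform import Rotation as Rot
YAW=np.radians(9.1); BX=np.array([np.cos(YAW),np.sin(YAW),0]); BY=np.array([-np.sin(YAW),np.cos(YAW),0]); H=np.array([0.6958,0.132,0.07])
def box(x,y,z): # x,y rel hinge centre in box axes, z world
    return H*[1,1,0]+BX*x+BY*y+np.array([0,0,z])
def delta(t,yaw=None):
    o=get_obs(); M=Rot.from_quat(o['tool_rot']).as_matrix()
    yw=np.degrees(np.arctan2(M[1,1],M[0,1]))
    print('clock',round(o['clock'],2),'eef',o['eef_pos'].round(4),'yaw',yw.round(1),'F',o['ft_force'].round(1),'grip',round(o['grip_width'],4))
    print('toolshift',(M.T@(np.array(t)-o['eef_pos'])).round(4), '' if yaw is None else 'roll %.3f'%(-np.radians((yaw-yw+180)%360-180)))
E
echo
```

Call:
{"name": "arm_command", "arguments": {"motion": [{"z": 0.0312, "y": -0.0183}, {"z": 0.0312, "y": -0.0183}, {"z": 0.0312, "y": -0.0183}, {"z": 0.0312, "y": -0.0183}, {"z": 0.0312, "y": -0.0183}, {"z": 0.0312, "y": -0.0183}, {"z": 0.0312, "y": -0.0183}, {"z": 0.0312, "y": -0.0183}, {"z": 0.0312, "y": -0.0183}, {"z": 0.0312, "y": -0.0183}, {"z": 0.0312, "y": -0.0183}, {"z": 0.0312, "y": -0.0183}, {"z": 0.0312, "y": -0.0183}, {"roll": 0.115}, {"roll": 0.115}, {"roll": 0.115}, {"roll": 0.115}, {"roll": 0.115}, {"roll": 0.115}, {"roll": 0.115}]}}

```text
schema error: expected keys x, y, z, roll, fingers
```

Run:
```python
from h import *
delta([0.4737,0.0967,0.055],9.1); print(get_obs()['joint_pos'].round(2))
```

```text
clock 0.15 eef [0.1815 0.4654 0.2306] yaw 68.7 F [ 0.1 -0.4 -0.2] grip 0.0853
toolshift [ 0.176  -0.237   0.4062] roll 1.040
[1.2  0.24 0.   1.34 0.   1.57]
```

Call:
{"name": "arm_command", "arguments": {"motion": [{"x": 0, "y": -0.0182, "z": 0.0312, "roll": 0, "fingers": 1}, {"x": 0, "y": -0.0182, "z": 0.0312, "roll": 0, "fingers": 1}, {"x": 0, "y": -0.0182, "z": 0.0312, "roll": 0, "fingers": 1}, {"x": 0, "y": -0.0182, "z": 0.0312, "roll": 0, "fingers": 1}, {"x": 0, "y": -0.0182, "z": 0.0312, "roll": 0, "fingers": 1}, {"x": 0, "y": -0.0182, "z": 0.0312, "roll": 0, "fingers": 1}, {"x": 0, "y": -0.0182, "z": 0.0312, "roll": 0, "fingers": 1}, {"x": 0, "y": -0.0182, "z": 0.0312, "roll": 0, "fingers": 1}, {"x": 0, "y": -0.0182, "z": 0.0312, "roll": 0, "fingers": 1}, {"x": 0, "y": -0.0182, "z": 0.0312, "roll": 0, "fingers": 1}, {"x": 0, "y": -0.0182, "z": 0.0312, "roll": 0, "fingers": 1}, {"x": 0, "y": -0.0182, "z": 0.0312, "roll": 0, "fingers": 1}, {"x": 0, "y": -0.0182, "z": 0.0312, "roll": 0, "fingers": 1}, {"x": 0, "y": 0, "z": 0, "roll": 0.115, "fingers": 0.6}, {"x": 0, "y": 0, "z": 0, "roll": 0.115, "fingers": 0.6}, {"x": 0, "y": 0, "z": 0, "roll": 0.115, "fingers": 0.6}, {"x": 0, "y": 0, "z": 0, "roll": 0.115, "fingers": 0.6}, {"x": 0, "y": 0, "z": 0, "roll": 0.115, "fingers": 0.6}, {"x": 0, "y": 0, "z": 0, "roll": 0.115, "fingers": 0.6}, {"x": 0, "y": 0, "z": 0, "roll": 0.115, "fingers": 0.6}]}}

```text
clock: 1.82
eef_pos: [0.4856, 0.078, 0.2226]
tool_rot: [0.399, 0.583, -0.407, 0.579]
ft_force: [-1.0, 0.3, 0.4]
grip_width: 0.0512
```

Run:
```python
from h import *
delta([0.4737,0.0967,0.055],9.1); print(get_obs()['joint_pos'].round(2))
```

```text
clock 1.82 eef [0.4856 0.078  0.2226] yaw 20.5 F [-1.   0.3  0.4] grip 0.0512
toolshift [ 0.1676 -0.0026 -0.0219] roll 0.200
[ 0.16  0.24 -0.02  1.32 -0.    1.37]
```

Call:
{"name": "arm_command", "arguments": {"motion": [{"x": 0, "y": 0, "z": -0.011, "roll": 0.1, "fingers": 0.4}, {"x": 0, "y": 0, "z": -0.011, "roll": 0.1, "fingers": 0.4}, {"x": 0.03, "y": 0, "z": 0, "roll": 0, "fingers": 0.4}, {"x": 0.03, "y": 0, "z": 0, "roll": 0, "fingers": 0.4}]}}

```text
clock: 2.15
eef_pos: [0.4824, 0.0997, 0.1661]
tool_rot: [0.463, 0.533, -0.464, 0.535]
ft_force: [1.0, -0.3, -0.5]
grip_width: 0.0341
```

Run:
```python
from h import *
delta([0.4737,0.0967,0.056],9.1); snap('wrist','w1.png')
```

```text
clock 2.15 eef [0.4824 0.0997 0.1661] yaw 8.1 F [ 1.  -0.3 -0.5] grip 0.0341
toolshift [ 0.1101 -0.0092  0.0014] roll -0.017
```

View pics/w1.png

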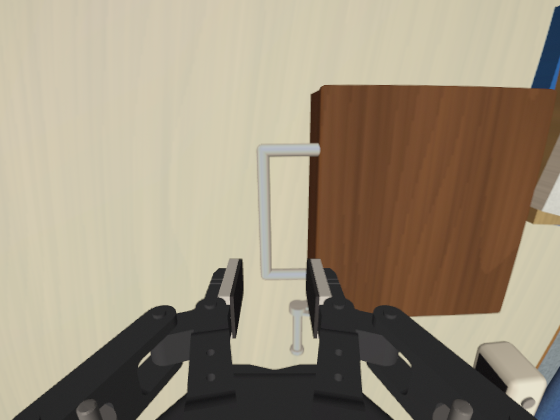

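The wrist view shows the handle bar running from (263,150) to (268,273), lined up between the fingers. I'll correct the remaining offset and descend.

Call:
{"name": "arm_command", "arguments": {"motion": [{"x": 0.01, "y": -0.009, "z": 0.001, "roll": -0.017, "fingers": 0.4}, {"x": 0.02, "y": 0, "z": 0, "roll": 0, "fingers": 0.4}, {"x": 0.025, "y": 0, "z": 0, "roll": 0, "fingers": 0.4}, {"x": 0.025, "y": 0, "z": 0, "roll": 0, "fingers": 0.4}]}}

```text
clock: 2.53
eef_pos: [0.4706, 0.0967, 0.0811]
tool_rot: [0.456, 0.539, -0.461, 0.538]
ft_force: [-0.6, 0.0, -0.1]
grip_width: 0.0339
```

Run:
```python
from h import *
delta([0.4737,0.0967,0.056],9.1)
```

```text
clock 2.53 eef [0.4706 0.0967 0.0811] yaw 9.2 F [-0.6  0.  -0.1] grip 0.0339
toolshift [0.0251 0.0032 0.0004] roll 0.001
```

Call:
{"name": "arm_command", "arguments": {"motion": [{"x": 0.013, "y": 0.003, "z": 0, "roll": 0, "fingers": 0.4}, {"x": 0.012, "y": 0, "z": 0, "roll": 0, "fingers": 0.4}, {"x": 0, "y": 0, "z": 0, "roll": 0, "fingers": 0}, {"x": 0, "y": 0, "z": 0, "roll": 0, "fingers": 0}, {"x": 0, "y": 0, "z": 0, "roll": 0, "fingers": 0}, {"x": 0, "y": 0, "z": 0, "roll": 0, "fingers": 0}]}}

```text
clock: 3.03
eef_pos: [0.4743, 0.0967, 0.0535]
tool_rot: [0.455, 0.539, -0.462, 0.537]
ft_force: [-1.0, 1.1, -2.2]
grip_width: 0.0082
```

Run:
```python
from h import *
delta([0.4737,0.0967,0.056],9.1)
g=get_obs()['eef_pos']
b0=g+[0,0,.019]; print('bar est',b0, 'rel hinge', (b0-H)@BX,(b0-H)@BY,b0[2])
prev=None
for th in np.arange(0,1.36,0.075):
    a=th+.0267; x=-.2251*np.cos(a); z=.2251*np.sin(a)
    if prev: print('%.3f  abs x %.4f z %.4f  tool x %.4f y %.4f'%(th,x,z,-(z-prev[1]),x-prev[0]))
    prev=(x,z)
```

```text
clock 3.03 eef [0.4743 0.0967 0.0535] yaw 9.2 F [-1.   1.1 -2.2] grip 0.0082
toolshift [-0.0025 -0.0006 -0.0001] roll 0.001
bar est [0.47430849 0.09673576 0.07252822] rel hinge -0.22428109913032399 0.0002102728093484147 0.07252822070934246
0.075  abs x -0.2239 z 0.0229  tool x -0.0168 y 0.0011
0.150  abs x -0.2216 z 0.0396  tool x -0.0167 y 0.0023
0.225  abs x -0.2180 z 0.0561  tool x -0.0165 y 0.0036
0.300  abs x -0.2132 z 0.0722  tool x -0.0162 y 0.0048
0.375  abs x -0.2072 z 0.0880  tool x -0.0158 y 0.0060
0.450  abs x -0.2000 z 0.1033  tool x -0.0153 y 0.0072
0.525  abs x -0.1917 z 0.1180  tool x -0.0147 y 0.0083
0.600  abs x -0.1823 z 0.1320  tool x -0.0140 y 0.0094
0.675  abs x -0.1719 z 0.1453  tool x -0.0133 y 0.0104
0.750  abs x -0.1605 z 0.1578  tool x -0.0125 y 0.0114
0.825  abs x -0.1483 z 0.1694  tool x -0.0116 y 0.0123
0.900  abs x -0.1352 z 0.1800  tool x -0.0106 y 0.0131
0.975  abs x -0.1213 z 0.1896  tool x -0.0096 y 0.0139
1.050  abs x -0.1068 z 0.1982  tool x -0.0086 y 0.0145
1.125  abs x -0.0916 z 0.2056  tool x -0.0074 y 0.0151
1.200  abs x -0.0759 z 0.2119  tool x -0.0063 y 0.0157
1.275  abs x -0.0598 z 0.2170  tool x -0.0051 y 0.0161
1.350  abs x -0.0434 z 0.2209  tool x -0.0039 y 0.0164
```

Call:
{"name": "arm_command", "arguments": {"motion": [{"x": -0.0168, "y": 0.0011, "z": 0, "roll": 0, "fingers": 0}, {"x": -0.0167, "y": 0.0023, "z": 0, "roll": 0, "fingers": 0}, {"x": -0.0165, "y": 0.0036, "z": 0, "roll": 0, "fingers": 0}, {"x": -0.0162, "y": 0.0048, "z": 0, "roll": 0, "fingers": 0}, {"x": -0.0158, "y": 0.006, "z": 0, "roll": 0, "fingers": 0}, {"x": -0.0153, "y": 0.0072, "z": 0, "roll": 0, "fingers": 0}]}}

```text
clock: 3.53
eef_pos: [0.5, 0.1007, 0.1531]
tool_rot: [0.455, 0.539, -0.463, 0.537]
ft_force: [4.7, 0.7, -6.8]
grip_width: 0.0079
```

```bash
cat >> h.py <<'E'
def arc(g=0.0215):
    o=get_obs(); r=o['eef_pos']+[0,0,g]-H; x=-r@BX; z=r[2]
    print('clk',round(o['clock'],2),'r',np.hypot(x,z).round(4),'theta',(np.arctan2(z,x)-.0267).round(3),'y',(r@BY).round(4),'F',o['ft_force'].round(1),'g',round(o['grip_width'],4))
E
python3 - <<'E'
from h import *
arc()
E
```

```text
clk 3.53 r 0.2242 theta 0.459 y 0.0001 F [ 4.7  0.7 -6.8] g 0.0079
```

Call:
{"name": "arm_command", "arguments": {"motion": [{"x": -0.0147, "y": 0.0083, "z": 0, "roll": 0, "fingers": 0}, {"x": -0.014, "y": 0.0094, "z": 0, "roll": 0, "fingers": 0}, {"x": -0.0133, "y": 0.0104, "z": 0, "roll": 0, "fingers": 0}, {"x": -0.0125, "y": 0.0114, "z": 0, "roll": 0, "fingers": 0}, {"x": -0.0116, "y": 0.0123, "z": 0, "roll": 0, "fingers": 0}, {"x": -0.0106, "y": 0.0131, "z": 0, "roll": 0, "fingers": 0}, {"x": -0.0096, "y": 0.0139, "z": 0, "roll": 0, "fingers": 0}]}}

```text
clock: 4.12
eef_pos: [0.5778, 0.113, 0.2404]
tool_rot: [0.452, 0.541, -0.466, 0.535]
ft_force: [0.9, -0.1, -10.0]
grip_width: 0.008
```

Run:
```python
from h import *
arc()
```

```text
clk 4.12 r 0.226 theta 0.987 y -0.0001 F [  0.9  -0.1 -10. ] g 0.008
```

Call:
{"name": "arm_command", "arguments": {"motion": [{"x": -0.0078, "y": 0.0145, "z": 0, "roll": 0, "fingers": 0}, {"x": -0.0066, "y": 0.0151, "z": 0, "roll": 0, "fingers": 0}, {"x": -0.0055, "y": 0.0157, "z": 0, "roll": 0, "fingers": 0}, {"x": -0.0045, "y": 0.0161, "z": 0, "roll": 0, "fingers": 0}]}}

```text
clock: 4.45
eef_pos: [0.6322, 0.1216, 0.2667]
tool_rot: [0.447, 0.545, -0.47, 0.531]
ft_force: [-2.2, -0.1, -2.0]
grip_width: 0.0082
```

Run:
```python
from h import *
arc();delta(box(-.0442,0,.07+.2208-.0215))
```

```text
clk 4.45 r 0.2275 theta 1.257 y -0.0002 F [-2.2 -0.1 -2. ] g 0.0082
clock 4.45 eef [0.6322 0.1216 0.2667] yaw 9.1 F [-2.2 -0.1 -2. ] grip 0.0082
toolshift [-0.0033  0.0201 -0.0002]
```

Call:
{"name": "arm_command", "arguments": {"motion": [{"x": -0.0015, "y": 0.01, "z": 0, "roll": 0, "fingers": 0}, {"x": -0.001, "y": 0.008, "z": 0, "roll": 0, "fingers": 0}, {"x": 0, "y": 0.001, "z": 0, "roll": 0, "fingers": 0}]}}

```text
clock: 4.7
eef_pos: [0.6503, 0.1244, 0.272]
tool_rot: [0.446, 0.546, -0.471, 0.53]
ft_force: [0.7, 0.3, -4.6]
grip_width: 0.0081
```

Run:
```python
from h import *
arc(); f=snap('side','s1.png')['frame']
cv2.imwrite('pics/s1c.png',cv2.resize(f[90:230,160:320],(800,700)[:2],interpolation=cv2.INTER_CUBIC)[:600,:,::-1])
```

```text
clk 4.7 r 0.2282 theta 1.341 y -0.0003 F [ 0.7  0.3 -4.6] g 0.0081
```

View pics/s1c.png

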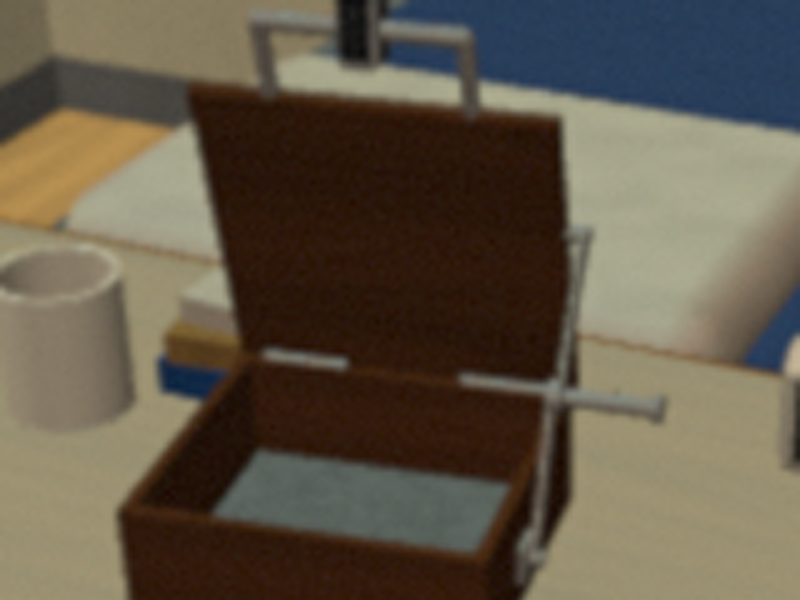

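Call:
{"name": "arm_command", "arguments": {"motion": [{"x": 0, "y": 0.001, "z": 0, "roll": 0, "fingers": 0}, {"x": 0, "y": 0, "z": 0, "roll": 0, "fingers": 0}, {"x": 0, "y": 0, "z": 0, "roll": 0, "fingers": 0}]}}

```text
clock: 5.0
eef_pos: [0.6505, 0.1244, 0.2719]
tool_rot: [0.446, 0.546, -0.471, 0.53]
ft_force: [1.2, -0.0, -1.8]
grip_width: 0.0079
```

Run:
```python
from h import *
arc(); c=snap('side','s2.png'); f=c['frame']
t=snap('top','t2.png')
print('locked pred pin', proj(c,box(-.0583,-.141,.10)),proj(c,box(-.0583,-.166,.10)),'top',proj(t,box(-.0583,-.141,.10)))
k=2.61-2.75 
cv2.imwrite('pics/s2c.png',cv2.resize(f[130:230,220:320],(600,600),interpolation=cv2.INTER_CUBIC)[:,:,::-1])
```

```text
clk 5.0 r 0.2281 theta 1.341 y -0.0003 F [ 1.2 -0.  -1.8] g 0.0079
locked pred pin [283.9 171.8] [293.1 173. ] top [275.6 167.2]
```

View pics/s2c.png

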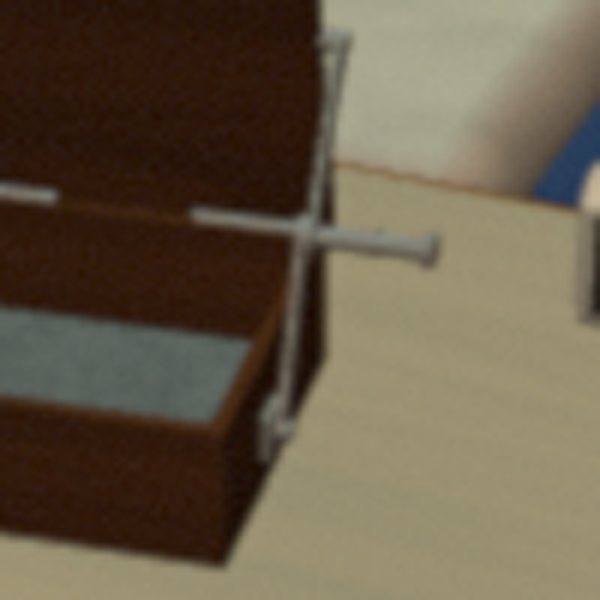

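The stay looks straight or past straight, with the pin head at about (291.6,171.3) against a predicted (293,173) when locked. I'll open the fingers partway, still around the bar, and see whether the lid stands.

Call:
{"name": "arm_command", "arguments": {"motion": [{"x": 0, "y": 0, "z": 0, "roll": 0, "fingers": 0.35}, {"x": 0, "y": 0, "z": 0, "roll": 0, "fingers": 0.35}, {"x": 0, "y": 0, "z": 0, "roll": 0, "fingers": 0.35}, {"x": 0, "y": 0, "z": 0, "roll": 0, "fingers": 0.35}, {"x": 0, "y": 0, "z": 0, "roll": 0, "fingers": 0.35}, {"x": 0, "y": 0, "z": 0, "roll": 0, "fingers": 0.35}]}}

```text
clock: 5.6
eef_pos: [0.6493, 0.1241, 0.274]
tool_rot: [0.446, 0.546, -0.471, 0.53]
ft_force: [-0.1, -0.2, -0.4]
grip_width: 0.0301
```

Run:
```python
from h import *
arc(); c=snap('side','s3.png'); f=c['frame']
cv2.imwrite('pics/s3c.png',cv2.resize(f[80:200,190:310],(600,600),interpolation=cv2.INTER_CUBIC)[:,:,::-1])
print(np.abs(f.astype(int)-load('s2.png')['frame'])[80:200,190:310].max(2).__gt__(40).sum())
```

```text
clk 5.6 r 0.2303 theta 1.338 y -0.0004 F [-0.1 -0.2 -0.4] g 0.0301
83
```

View pics/s3c.png

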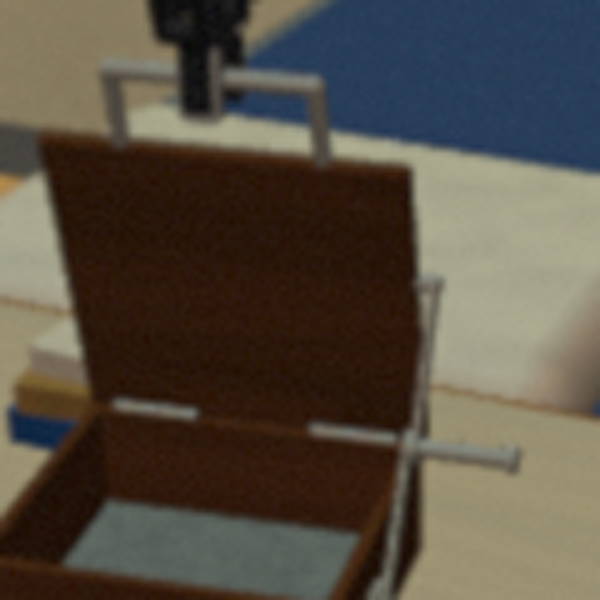

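No force on the fingers and the lid hasn't moved, so the stay is locked. Next I lift off and go to the clip.

Call:
{"name": "arm_command", "arguments": {"motion": [{"x": -0.025, "y": 0, "z": 0, "roll": 0, "fingers": 0.4}, {"x": -0.03, "y": 0, "z": 0, "roll": 0, "fingers": 0.4}, {"x": 0, "y": -0.0183, "z": 0.029, "roll": 0, "fingers": 0.6}, {"x": 0, "y": -0.0183, "z": 0.029, "roll": 0, "fingers": 0.6}, {"x": 0, "y": -0.0183, "z": 0.029, "roll": 0, "fingers": 0.6}, {"x": 0, "y": -0.0183, "z": 0.029, "roll": 0, "fingers": 0.6}, {"x": 0, "y": -0.0183, "z": 0.029, "roll": 0, "fingers": 0.6}, {"x": 0, "y": -0.0183, "z": 0.029, "roll": 0, "fingers": 0.6}, {"x": 0, "y": -0.0183, "z": 0.029, "roll": 0, "fingers": 0.6}, {"x": 0, "y": -0.0183, "z": 0.029, "roll": 0, "fingers": 0.6}, {"x": 0, "y": -0.0183, "z": 0.029, "roll": 0, "fingers": 0.6}, {"x": 0, "y": -0.0183, "z": 0.029, "roll": 0, "fingers": 0.6}, {"x": 0, "y": -0.0183, "z": 0.029, "roll": 0, "fingers": 0.6}, {"x": 0, "y": -0.0183, "z": 0.029, "roll": 0, "fingers": 0.6}, {"x": 0, "y": -0.0183, "z": 0.029, "roll": 0, "fingers": 0.6}, {"x": 0.03, "y": 0, "z": 0, "roll": -0.12, "fingers": 0.6}, {"x": 0.03, "y": 0, "z": 0, "roll": -0.12, "fingers": 0.6}, {"x": 0.03, "y": 0, "z": 0, "roll": -0.12, "fingers": 0.6}, {"x": 0.03, "y": 0, "z": 0, "roll": -0.12, "fingers": 0.6}, {"x": 0.02, "y": 0, "z": 0, "roll": -0.12, "fingers": 0.6}]}}

```text
clock: 7.32
eef_pos: [0.4727, -0.3096, 0.2047]
tool_rot: [0.259, 0.656, -0.282, 0.651]
ft_force: [0.5, 0.5, 0.7]
grip_width: 0.0511
```

Run:
```python
from h import *
delta([0.4755,-0.286,0.11],57.4)
c=snap('wrist','w4.png'); snap('side','s4.png'); print(proj(c,[0.4755,-0.286,0.016]))
```

```text
clock 7.32 eef [ 0.4727 -0.3096  0.2047] yaw 45.0 F [0.5 0.5 0.7] grip 0.0511
toolshift [ 0.0939  0.0217 -0.0153] roll -0.216
[295.6 175.8]
```

View pics/w4.png

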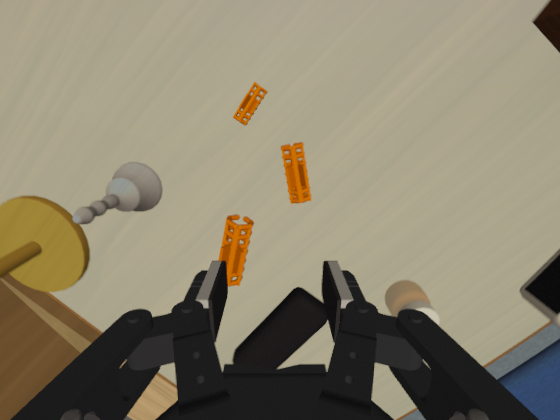

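View pics/s4.png

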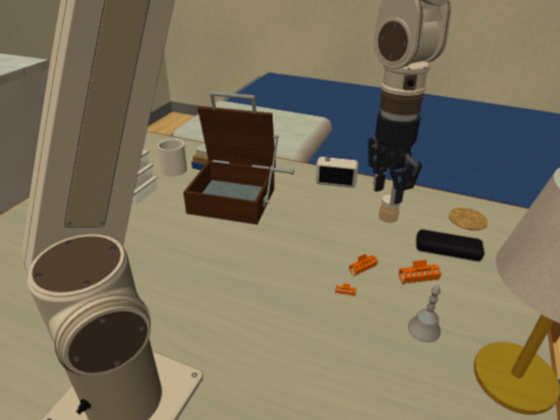

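The lid stands. The wrist view shows three clips: middle at (296,172), large at (236,250), small at (250,103). I'll measure the middle one in this closer view, which also gives the enlarged confirmation.

Run:
```python
from h import *
c=load('w4.png'); f=c['frame']; hsv=cv2.cvtColor(f,cv2.COLOR_RGB2HSV)
m=cv2.inRange(hsv,(5,170,120),(22,255,255)); m=cv2.morphologyEx(m,cv2.MORPH_CLOSE,np.ones((5,5)))
n,l,s,ce=cv2.connectedComponentsWithStats(m)
for i in range(1,n):
    if s[i,4]>100:
        w=np.array([onz(c,u,v,0.024)[:2] for u,v in np.argwhere(l==i)[:,::-1]])
        r=cv2.minAreaRect((w*1000).astype(np.float32)); b=cv2.boxPoints(r)
        e=[b[1]-b[0],b[2]-b[1]]; e=max(e,key=np.linalg.norm)
        print(ce[i].round(),np.array(r[0]).round(1),np.array(r[1]).round(1),'long yaw',np.degrees(np.arctan2(e[1],e[0])).round(1))
cv2.imwrite('pics/w4c.png',cv2.resize(f[120:220,240:350],(770,700)[:2],interpolation=cv2.INTER_CUBIC)[:600,:,::-1])
delta([0.4755,-0.286,0.1])
```

```text
[249. 103.] [ 385.7 -266.7] [15.8 41.1] long yaw -80.1
[296. 173.] [ 472.5 -283. ] [23.4 65.8] long yaw -34.6
[ 58. 216.] [ 316.  -535.1] [ 41.7 115.8] long yaw -12.6
[235. 247.] [ 488.4 -403.9] [31.8 96. ] long yaw -57.3
[ 19. 253.] [ 293.5 -617.1] [80.1 26.5] long yaw 74.3
clock 7.42 eef [ 0.4714 -0.3084  0.2032] yaw 44.7 F [-0.9  0.5  0.1] grip 0.051
toolshift [ 0.1025  0.0221 -0.0131]
```

View pics/w4c.png

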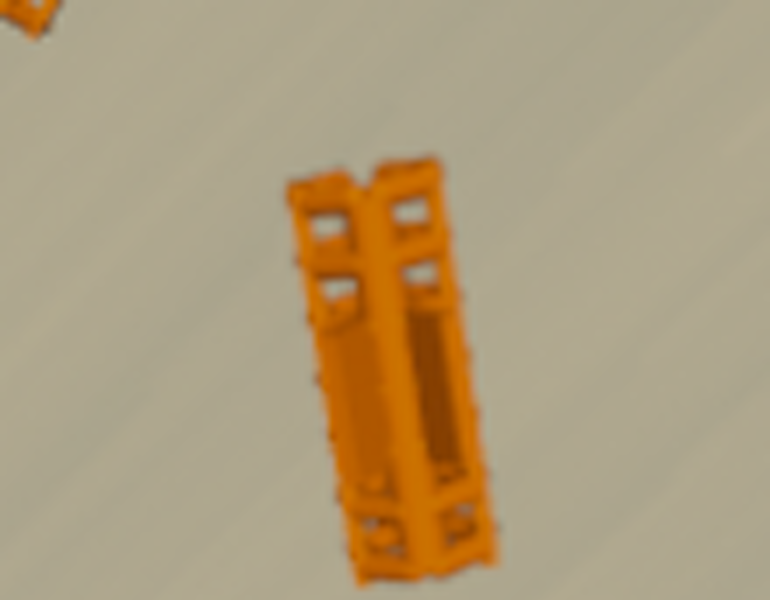

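It measures 66 x 23 mm, so it's the right clip: centre about (0.4745,-0.284), jaw yaw 55.4°.

Call:
{"name": "arm_command", "arguments": {"motion": [{"x": 0.025, "y": 0.0097, "z": -0.0076, "roll": 0, "fingers": 0.6}, {"x": 0.025, "y": 0.0097, "z": -0.0076, "roll": 0, "fingers": 0.6}, {"x": 0.025, "y": 0, "z": 0, "roll": -0.095, "fingers": 0.6}, {"x": 0.02, "y": 0, "z": 0, "roll": -0.095, "fingers": 0.6}]}}

```text
clock: 7.75
eef_pos: [0.4799, -0.2898, 0.1164]
tool_rot: [0.201, 0.672, -0.225, 0.676]
ft_force: [0.8, 0.8, 0.8]
grip_width: 0.0511
```

Run:
```python
from h import *
delta([0.4745,-0.284,0.005],55.4)
c=snap('wrist','w5.png')
f=c['frame']; hsv=cv2.cvtColor(f,cv2.COLOR_RGB2HSV)
m=cv2.inRange(hsv,(5,170,120),(22,255,255)); m=cv2.morphologyEx(m,cv2.MORPH_CLOSE,np.ones((5,5)))
n,l,s,ce=cv2.connectedComponentsWithStats(m)
for i in range(1,n):
    if s[i,4]>1000:
        w=np.array([onz(c,u,v,0.024)[:2] for u,v in np.argwhere(l==i)[:,::-1]])
        r=cv2.minAreaRect((w*1000).astype(np.float32)); b=cv2.boxPoints(r)
        e=[b[1]-b[0],b[2]-b[1]]; e=max(e,key=np.linalg.norm)
        print(ce[i].round(),np.array(r[0]).round(1),np.array(r[1]).round(1),'long yaw',np.degrees(np.arctan2(e[1],e[0])).round(1))
```

```text
clock 7.75 eef [ 0.4799 -0.2898  0.1164] yaw 55.0 F [0.8 0.8 0.8] grip 0.0511
toolshift [ 0.1111  0.0051 -0.0095] roll -0.008
[232. 101.] [ 385.9 -265.9] [15.9 40.8] long yaw -79.8
[279. 202.] [ 472.3 -282.4] [23.4 67.8] long yaw -35.7
[183. 274.] [ 484.7 -400.5] [31.6 95.5] long yaw -60.7
```

View pics/w5.png

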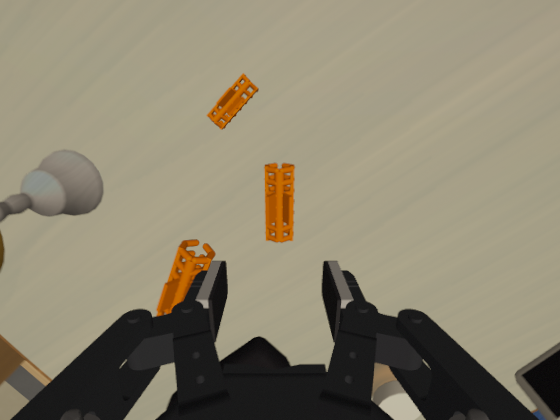

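Call:
{"name": "arm_command", "arguments": {"motion": [{"x": 0.02, "y": 0.002, "z": -0.0095, "roll": -0.008, "fingers": 0.5}, {"x": 0.03, "y": 0, "z": 0, "roll": 0, "fingers": 0.5}, {"x": 0.025, "y": 0, "z": 0, "roll": 0, "fingers": 0.5}, {"x": 0.01, "y": 0, "z": 0, "roll": 0, "fingers": 0.5}]}}

```text
clock: 8.13
eef_pos: [0.4785, -0.2878, 0.0352]
tool_rot: [0.202, 0.668, -0.227, 0.679]
ft_force: [-0.6, 0.2, -0.1]
grip_width: 0.0427
```

Run:
```python
from h import *
delta([0.473,-0.283,0.005],55)
```

```text
clock 8.13 eef [ 0.4785 -0.2878  0.0352] yaw 54.6 F [-0.6  0.2 -0.1] grip 0.0427
toolshift [ 0.03    0.0016 -0.008 ] roll -0.007
```

Call:
{"name": "arm_command", "arguments": {"motion": [{"x": 0, "y": 0.002, "z": -0.007, "roll": 0, "fingers": 0.5}, {"x": 0.015, "y": 0, "z": -0.002, "roll": 0, "fingers": 0.5}, {"x": 0.014, "y": 0, "z": 0, "roll": 0, "fingers": 0.5}, {"x": 0, "y": 0, "z": 0, "roll": 0, "fingers": 0.5}]}}

```text
clock: 8.47
eef_pos: [0.4762, -0.2833, 0.0113]
tool_rot: [0.205, 0.665, -0.231, 0.68]
ft_force: [-0.2, 0.3, 0.7]
grip_width: 0.0428
```

Run:
```python
from h import *
delta([0.473,-0.283,0.005],55); print(Rot.from_quat(get_obs()['tool_rot']).as_matrix()[:,0])
```

```text
clock 8.47 eef [ 0.4762 -0.2833  0.0113] yaw 54.0 F [-0.2  0.3  0.7] grip 0.0428
toolshift [ 0.0062 -0.0015 -0.003 ] roll -0.017
[ 0.00988547 -0.04208155 -0.99906527]
```

Call:
{"name": "arm_command", "arguments": {"motion": [{"x": 0.006, "y": -0.001, "z": -0.003, "roll": -0.015, "fingers": 0.5}, {"x": 0, "y": 0, "z": 0, "roll": 0, "fingers": 0}, {"x": 0, "y": 0, "z": 0, "roll": 0, "fingers": 0}, {"x": 0, "y": 0, "z": 0, "roll": 0, "fingers": 0}, {"x": 0, "y": 0, "z": 0, "roll": 0, "fingers": 0}, {"x": 0, "y": 0, "z": 0, "roll": 0, "fingers": 0}]}}

```text
clock: 8.97
eef_pos: [0.478, -0.2849, 0.0134]
tool_rot: [0.2, 0.662, -0.228, 0.686]
ft_force: [-0.3, 0.0, 1.2]
grip_width: 0.0227
```

Call:
{"name": "arm_command", "arguments": {"motion": [{"x": -0.025, "y": 0, "z": 0, "roll": 0, "fingers": 0}, {"x": -0.04, "y": 0, "z": 0, "roll": 0, "fingers": 0}, {"x": -0.04, "y": 0, "z": 0, "roll": 0, "fingers": 0}, {"x": -0.04, "y": 0, "z": 0, "roll": 0, "fingers": 0}]}}

```text
clock: 9.3
eef_pos: [0.4682, -0.2742, 0.1526]
tool_rot: [0.202, 0.67, -0.226, 0.678]
ft_force: [1.1, -0.7, -0.3]
grip_width: 0.0222
```

Run:
```python
from h import *
delta(box(-.12,0.01,0.16),99.1); print(box(-.12,0.01,0.16))
print(Rot.from_quat(get_obs()['tool_rot']).as_matrix()[:,0],get_obs()['joint_pos'])
snap('wrist','w6.png')
```

```text
clock 9.3 eef [ 0.4682 -0.2742  0.1526] yaw 54.7 F [ 1.1 -0.7 -0.3] grip 0.0222
toolshift [-0.0218  0.3858 -0.1412] roll -0.775
[0.57572876 0.12289517 0.16      ]
[-1.39295321e-04 -3.62051819e-02 -9.99344368e-01] [-0.51204534  0.35613823 -0.04581201  1.15121864 -0.03163518  0.10343498]
```

View pics/w6.png

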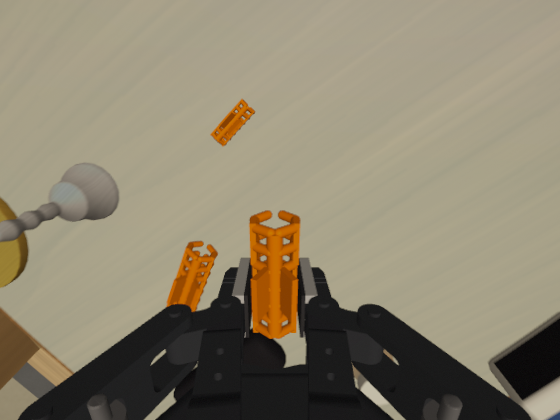

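Call:
{"name": "arm_command", "arguments": {"motion": [{"x": -0.003, "y": 0.032, "z": -0.012, "roll": 0, "fingers": 0}, {"x": -0.003, "y": 0.032, "z": -0.012, "roll": 0, "fingers": 0}, {"x": -0.003, "y": 0.032, "z": -0.012, "roll": 0, "fingers": 0}, {"x": -0.003, "y": 0.032, "z": -0.012, "roll": 0, "fingers": 0}, {"x": -0.003, "y": 0.032, "z": -0.012, "roll": 0, "fingers": 0}, {"x": -0.003, "y": 0.032, "z": -0.012, "roll": 0, "fingers": 0}, {"x": -0.003, "y": 0.032, "z": -0.012, "roll": 0, "fingers": 0}, {"x": -0.003, "y": 0.032, "z": -0.012, "roll": 0, "fingers": 0}, {"x": 0, "y": 0.032, "z": -0.012, "roll": 0, "fingers": 0}, {"x": 0, "y": 0.032, "z": -0.012, "roll": 0, "fingers": 0}, {"x": 0, "y": 0.032, "z": -0.012, "roll": 0, "fingers": 0}, {"x": 0, "y": 0, "z": 0, "roll": -0.11, "fingers": 0}, {"x": 0, "y": 0, "z": 0, "roll": -0.11, "fingers": 0}, {"x": 0, "y": 0, "z": 0, "roll": -0.11, "fingers": 0}, {"x": 0, "y": 0, "z": 0, "roll": -0.11, "fingers": 0}, {"x": 0, "y": 0, "z": 0, "roll": -0.11, "fingers": 0}, {"x": 0, "y": 0, "z": 0, "roll": -0.11, "fingers": 0}, {"x": 0, "y": 0, "z": 0, "roll": -0.11, "fingers": 0}]}}

```text
clock: 10.85
eef_pos: [0.5811, 0.1044, 0.1789]
tool_rot: [-0.084, 0.692, 0.046, 0.715]
ft_force: [-0.8, 0.5, 0.3]
grip_width: 0.0229
```

Run:
```python
from h import *
delta(box(-.125,0.01,0.022),99.1)
print(Rot.from_quat(get_obs()['tool_rot']).as_matrix()[:,0],get_obs()['joint_pos'])
snap('side','s7.png')
```

```text
clock 10.85 eef [0.5811 0.1044 0.1789] yaw 100.5 F [-0.8  0.5  0.3] grip 0.0229
toolshift [ 0.1553  0.0282 -0.0113] roll 0.025
[ 0.03794822 -0.05052614 -0.99800152] [ 0.20717538  0.42375783  0.12589897  1.24614665 -0.05728282  0.0218303 ]
```

View pics/s7.png

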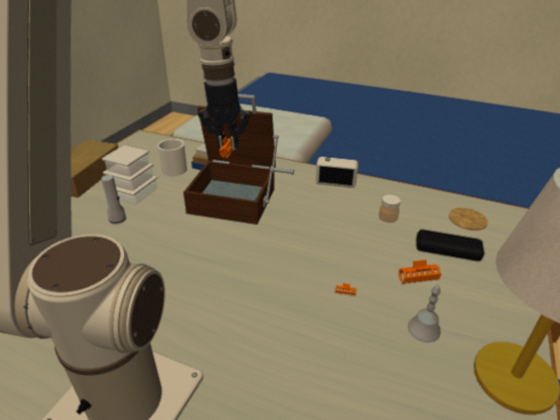

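Call:
{"name": "arm_command", "arguments": {"motion": [{"x": 0.01, "y": 0.014, "z": -0.006, "roll": 0.012, "fingers": 0}, {"x": 0.01, "y": 0.014, "z": -0.006, "roll": 0.012, "fingers": 0}, {"x": 0.025, "y": 0, "z": 0, "roll": 0, "fingers": 0}, {"x": 0.025, "y": 0, "z": 0, "roll": 0, "fingers": 0}, {"x": 0.025, "y": 0, "z": 0, "roll": 0, "fingers": 0}]}}

```text
clock: 11.32
eef_pos: [0.5742, 0.1274, 0.0869]
tool_rot: [-0.07, 0.686, 0.035, 0.723]
ft_force: [-0.1, -0.2, -0.5]
grip_width: 0.0225
```

Run:
```python
from h import *
delta(box(-.125,0.01,0.022),99.1); o=get_obs(); r=o['eef_pos']-H; print(r@BX,r@BY)
snap('wrist','w8.png')
```

```text
clock 11.32 eef [0.5742 0.1274 0.0869] yaw 98.5 F [-0.1 -0.2 -0.5] grip 0.0225
toolshift [ 0.0648 -0.0012 -0.0073] roll -0.011
-0.12079068789555164 0.014696002518147738
```

View pics/w8.png

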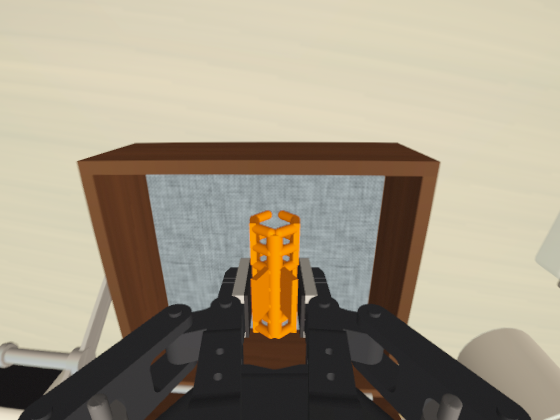

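Call:
{"name": "arm_command", "arguments": {"motion": [{"x": 0.02, "y": 0, "z": -0.005, "roll": 0, "fingers": 0}, {"x": 0.02, "y": 0, "z": -0.003, "roll": 0, "fingers": 0}, {"x": 0.012, "y": 0, "z": 0, "roll": 0, "fingers": 0}, {"x": 0.005, "y": 0, "z": 0, "roll": 0, "fingers": 0}]}}

```text
clock: 11.7
eef_pos: [0.5646, 0.1218, 0.0218]
tool_rot: [-0.068, 0.691, 0.031, 0.719]
ft_force: [0.1, -0.4, -0.0]
grip_width: 0.0225
```

Run:
```python
from h import *
delta(box(-.125,0.01,0.022),99.1)
```

```text
clock 11.7 eef [0.5646 0.1218 0.0218] yaw 98.0 F [ 0.1 -0.4 -0. ] grip 0.0225
toolshift [ 0.0001 -0.0006  0.0062] roll -0.019
```

Call:
{"name": "arm_command", "arguments": {"motion": [{"x": 0.003, "y": 0, "z": 0, "roll": 0, "fingers": 0}, {"x": 0, "y": 0, "z": 0, "roll": 0, "fingers": 0}]}}

```text
clock: 11.87
eef_pos: [0.5648, 0.1215, 0.019]
tool_rot: [-0.067, 0.691, 0.03, 0.719]
ft_force: [-0.5, -0.6, -0.5]
grip_width: 0.0223
```

Call:
{"name": "arm_command", "arguments": {"motion": [{"x": 0, "y": 0, "z": 0, "roll": 0, "fingers": 0.45}, {"x": 0, "y": 0, "z": 0, "roll": 0, "fingers": 0.45}, {"x": 0, "y": 0, "z": 0, "roll": 0, "fingers": 0.45}, {"x": 0, "y": 0, "z": 0, "roll": 0, "fingers": 0.45}, {"x": -0.025, "y": 0, "z": 0, "roll": 0, "fingers": 0.45}, {"x": -0.035, "y": 0, "z": 0, "roll": 0, "fingers": 0.45}, {"x": -0.04, "y": 0, "z": 0, "roll": 0, "fingers": 0.45}, {"x": -0.04, "y": 0, "z": 0, "roll": 0, "fingers": 0.45}]}}

```text
clock: 12.53
eef_pos: [0.5539, 0.127, 0.1569]
tool_rot: [-0.067, 0.696, 0.028, 0.714]
ft_force: [1.4, 0.7, 0.5]
grip_width: 0.0381
```

Run:
```python
from h import *
delta(box(-.125,0.01,0.022),99.1)
snap('wrist','w9.png')
print(Rot.from_quat(get_obs()['tool_rot']).as_matrix().round(3),get_obs()['joint_pos'])
```

```text
clock 12.53 eef [0.5539 0.127  0.1569] yaw 97.7 F [1.4 0.7 0.5] grip 0.0381
toolshift [0.1354 0.0005 0.0132] roll -0.024
[[ 0.043 -0.134  0.99 ]
 [-0.049  0.99   0.136]
 [-0.998 -0.055  0.036]] [ 0.25718399  0.3955383   0.0499311   1.19591376 -0.05864555  0.12101128]
```

View pics/w9.png

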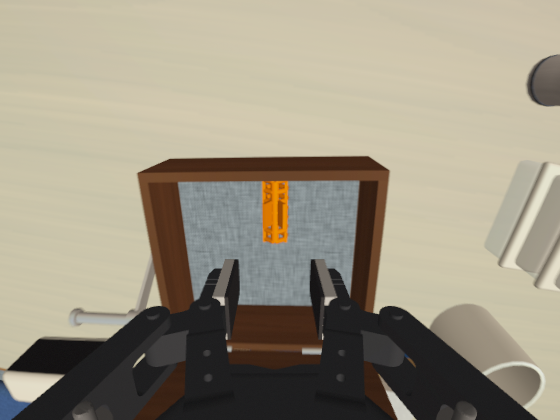

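The clip lies flat in the box, at (275,210) in the wrist view. Next I locate the knee pin by triangulating from the wrist and side views.

Run:
```python
from h import *
w=load('w9.png'); s=snap('side','s10.png')
cv2.imwrite('pics/s10c.png',cv2.resize(s['frame'][140:200,240:320],(800,600),interpolation=cv2.INTER_CUBIC)[:,:,::-1])
cv2.imwrite('pics/w9c.png',cv2.resize(w['frame'][280:360,60:160],(800,600),interpolation=cv2.INTER_CUBIC)[:,:,::-1])
for y in(-.115,-.141,-.166): print(proj(w,box(-.0583,y,.1)),proj(s,box(-.0583,y,.1)))
```

```text
[127.1 318.3] [274.5 170.6]
[ 99.5 317. ] [283.9 171.8]
[ 73.9 315.8] [293.1 173. ]
```

View pics/s10c.png

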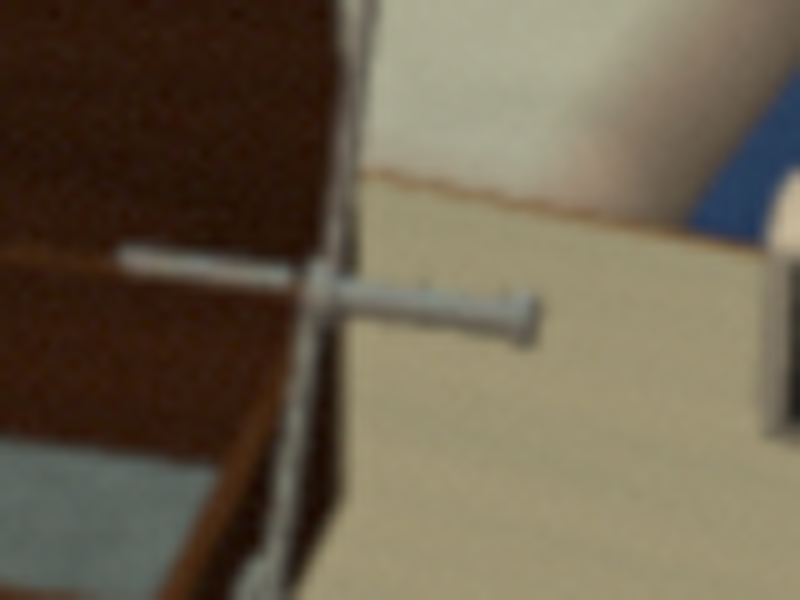

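View pics/w9c.png

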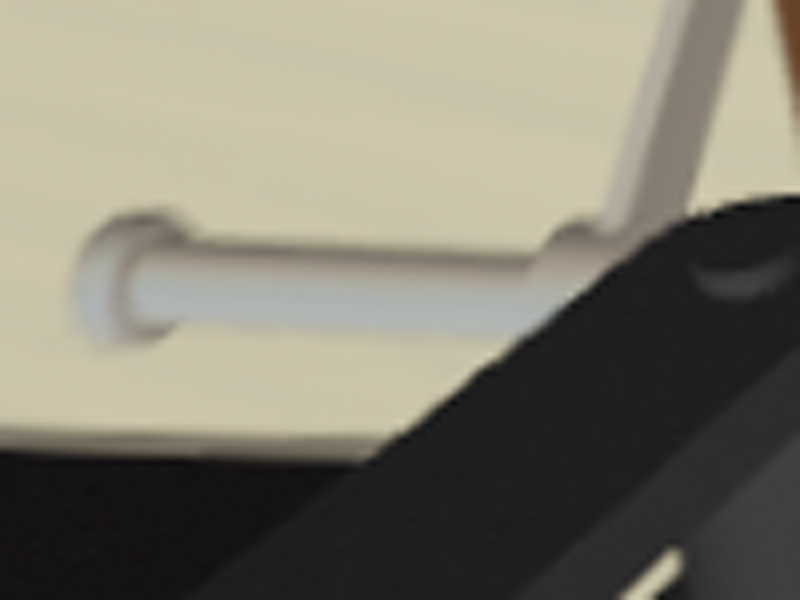

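The pin is within 2–3 mm of the predicted locked position. I'll go clear to the side, roll, then come over the pin with a loose fork (fingers about 26 mm apart).

Call:
{"name": "arm_command", "arguments": {"motion": [{"x": 0, "y": -0.034, "z": 0, "roll": 0, "fingers": 0.3}, {"x": 0, "y": -0.034, "z": 0, "roll": 0, "fingers": 0.3}, {"x": 0, "y": -0.034, "z": 0, "roll": 0, "fingers": 0.3}, {"x": 0, "y": -0.034, "z": 0, "roll": 0, "fingers": 0.3}, {"x": 0, "y": -0.034, "z": 0, "roll": 0, "fingers": 0.3}, {"x": 0, "y": 0, "z": 0, "roll": -0.122, "fingers": 0.3}, {"x": 0, "y": 0, "z": 0, "roll": -0.122, "fingers": 0.3}, {"x": 0, "y": 0, "z": 0, "roll": -0.122, "fingers": 0.3}, {"x": 0, "y": 0, "z": 0, "roll": -0.122, "fingers": 0.3}, {"x": 0, "y": 0, "z": 0, "roll": -0.122, "fingers": 0.3}, {"x": 0, "y": 0, "z": 0, "roll": -0.122, "fingers": 0.3}, {"x": 0, "y": 0, "z": 0, "roll": -0.122, "fingers": 0.3}, {"x": 0, "y": 0, "z": 0, "roll": -0.122, "fingers": 0.3}, {"x": 0, "y": 0, "z": 0, "roll": -0.122, "fingers": 0.3}, {"x": 0, "y": 0, "z": 0, "roll": -0.122, "fingers": 0.3}, {"x": 0, "y": 0, "z": 0, "roll": -0.122, "fingers": 0.3}, {"x": 0, "y": 0, "z": 0, "roll": -0.122, "fingers": 0.3}, {"x": 0, "y": 0, "z": 0, "roll": -0.122, "fingers": 0.3}]}}

```text
clock: 14.13
eef_pos: [0.5875, -0.0478, 0.1783]
tool_rot: [0.575, -0.446, -0.519, -0.448]
ft_force: [0.2, 0.8, -0.6]
grip_width: 0.0257
```

Run:
```python
from h import *
delta(box(-.0585,-.157,0.15),189.1)
print(Rot.from_quat(get_obs()['tool_rot']).as_matrix().round(3),get_obs()['joint_pos'].round(3))
```

```text
clock 14.13 eef [ 0.5875 -0.0478  0.1783] yaw -168.5 F [ 0.2  0.8 -0.6] grip 0.0257
toolshift [ 0.0322 -0.0754  0.0021] roll 0.043
[[ 0.062 -0.978 -0.197]
 [-0.048 -0.2    0.979]
 [-0.997 -0.052 -0.06 ]] [-0.058  0.392  0.075  1.188 -0.044 -1.83 ]
```

Call:
{"name": "arm_command", "arguments": {"motion": [{"x": 0.005, "y": -0.026, "z": 0, "roll": 0.043, "fingers": 0.3}, {"x": 0.005, "y": -0.025, "z": 0, "roll": 0, "fingers": 0.3}, {"x": 0.005, "y": -0.024, "z": 0, "roll": 0, "fingers": 0.3}, {"x": 0, "y": 0, "z": 0, "roll": 0, "fingers": 0.3}]}}

```text
clock: 14.47
eef_pos: [0.6623, -0.0354, 0.1661]
tool_rot: [0.565, -0.458, -0.51, -0.459]
ft_force: [-0.8, 0.9, -0.1]
grip_width: 0.026
```

Run:
```python
from h import *
delta(box(-.0585,-.157,0.086),189.1)
snap('wrist','w11.png');snap('side','s11.png')
```

```text
clock 14.47 eef [ 0.6623 -0.0354  0.1661] yaw -170.8 F [-0.8  0.9 -0.1] grip 0.026
toolshift [0.0797 0.0031 0.0076] roll 0.001
```

View pics/w11.png

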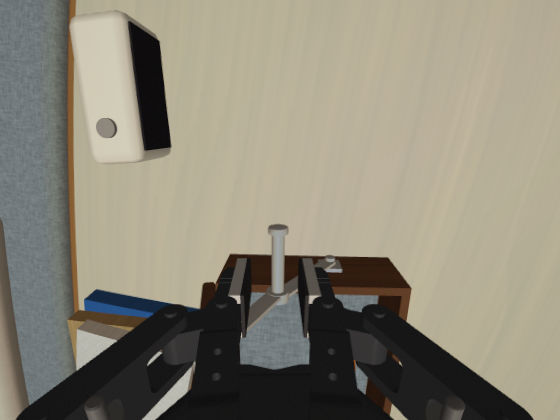

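View pics/s11.png

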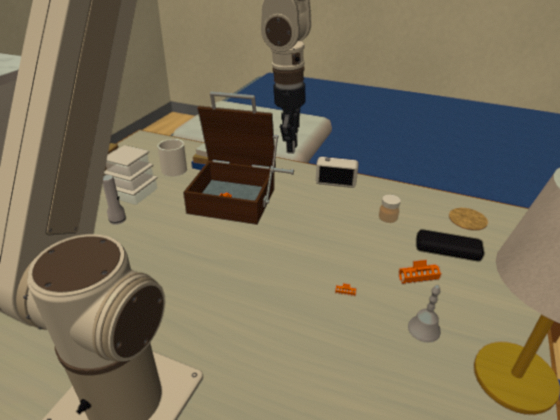

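The pin is at column 278, centred between the fingers (245–302). Descending over it.

Call:
{"name": "arm_command", "arguments": {"motion": [{"x": 0.02, "y": 0.001, "z": 0.003, "roll": 0, "fingers": 0.3}, {"x": 0.02, "y": 0.001, "z": 0.002, "roll": 0, "fingers": 0.3}, {"x": 0.02, "y": 0.001, "z": 0.002, "roll": 0, "fingers": 0.3}]}}

```text
clock: 14.82
eef_pos: [0.6612, -0.0333, 0.1123]
tool_rot: [0.567, -0.456, -0.507, -0.462]
ft_force: [-0.1, -1.0, 0.1]
grip_width: 0.0254
```

Run:
```python
from h import *
delta(box(-.0585,-.157,0.086),189.1)
snap('wrist','w12.png')
```

```text
clock 14.82 eef [ 0.6612 -0.0333  0.1123] yaw -170.9 F [-0.1 -1.   0.1] grip 0.0254
toolshift [ 0.0263 -0.0002  0.0024] roll 0.000
```

View pics/w12.png

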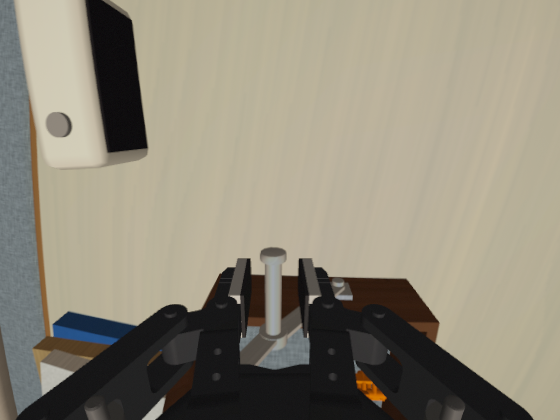

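Call:
{"name": "arm_command", "arguments": {"motion": [{"x": 0.015, "y": 0, "z": 0.001, "roll": 0, "fingers": 0.3}, {"x": 0.013, "y": 0, "z": 0.001, "roll": 0, "fingers": 0.3}, {"x": 0, "y": 0, "z": 0, "roll": 0, "fingers": 0.3}]}}

```text
clock: 15.12
eef_pos: [0.6571, -0.0329, 0.0796]
tool_rot: [0.565, -0.458, -0.509, -0.46]
ft_force: [0.5, -0.2, 0.1]
grip_width: 0.0254
```

```bash
cat >> h.py <<'E'
FOOT=box(-.110,-.157,.03)
def knee(phis,lead=0.0,off=-0.018):
    o=get_obs(); M=Rot.from_quat(o['tool_rot']).as_matrix()
    r=o['eef_pos']-FOOT; print('clk',round(o['clock'],2),'xz rel foot',(r@BX).round(4),(r[2]-off).round(4),'phi',np.degrees(np.arctan2(r[2]-off,r@BX)).round(1),'rad',np.hypot(r[2]-off,r@BX).round(4),'y',(r@BY).round(4),'F box',(o['ft_force']@BX).round(1),(o['ft_force']@BY).round(1),o['ft_force'][2].round(1),'g',round(o['grip_width'],4))
    p=o['eef_pos']
    for ph in phis:
        a=np.radians(ph); t=FOOT+BX*(.087*np.cos(a)-lead)+np.array([0,0,.087*np.sin(a)+off])
        print(ph,(M.T@(t-p)).round(4)); p=t
E
python3 - <<'E'
from h import *
knee([53.6,59,64,69,74,79,84,89,94,99])
E
```

```text
clk 15.12 xz rel foot 0.0457 0.0676 phi 55.9 rad 0.0816 y 0.0003 F box 0.5 -0.3 0.1 g 0.0254
53.6 [-0.0021 -0.006  -0.0004]
59 [-0.0049  0.0066 -0.0003]
64 [-0.004   0.0065 -0.0002]
69 [-0.0034  0.0068 -0.0002]
74 [-0.0028  0.0071 -0.0002]
79 [-0.0022  0.0073 -0.0001]
84 [-0.0015  0.0074 -0.0001]
89 [-0.0009  0.0075 -0.0001]
94 [-0.0002  0.0076 -0.    ]
99 [0.0005 0.0076 0.    ]
```

Call:
{"name": "arm_command", "arguments": {"motion": [{"x": -0.005, "y": 0.0066, "z": 0, "roll": 0, "fingers": 0.3}, {"x": -0.004, "y": 0.0066, "z": 0, "roll": 0, "fingers": 0.3}, {"x": -0.0034, "y": 0.0068, "z": 0, "roll": 0, "fingers": 0.3}, {"x": -0.0028, "y": 0.0071, "z": 0, "roll": 0, "fingers": 0.3}, {"x": -0.0022, "y": 0.0073, "z": 0, "roll": 0, "fingers": 0.3}]}}

```text
clock: 15.53
eef_pos: [0.6201, -0.0382, 0.1012]
tool_rot: [0.566, -0.457, -0.508, -0.461]
ft_force: [1.5, 0.3, -0.2]
grip_width: 0.0257
```

Run:
```python
from h import *
knee([84,89,94,99,104])
snap('wrist','w13.png')
```

```text
clk 15.53 xz rel foot 0.0083 0.0892 phi 84.7 rad 0.0896 y 0.0009 F box 1.6 0.1 -0.2 g 0.0257
84 [ 0.0028 -0.0006 -0.0008]
89 [-0.0009  0.0075 -0.0001]
94 [-0.0002  0.0076 -0.    ]
99 [0.0004 0.0076 0.    ]
104 [0.0011 0.0075 0.0001]
```

View pics/w13.png

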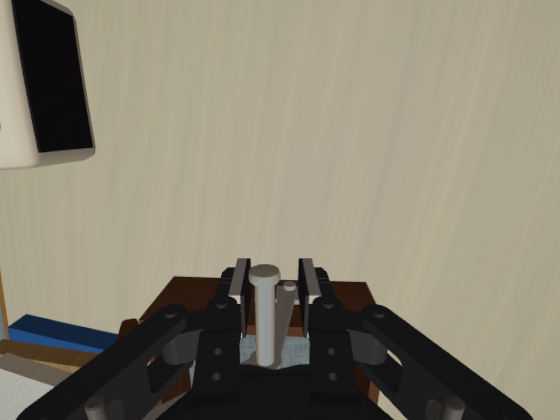

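The pin is riding on the rear finger with 1.6 N. Continuing past the break point.

Call:
{"name": "arm_command", "arguments": {"motion": [{"x": 0.001, "y": 0.0075, "z": -0.001, "roll": 0, "fingers": 0.3}, {"x": 0, "y": 0.0076, "z": 0, "roll": 0, "fingers": 0.3}, {"x": 0.0004, "y": 0.0076, "z": 0, "roll": 0, "fingers": 0.3}, {"x": 0.001, "y": 0.0075, "z": 0, "roll": 0, "fingers": 0.3}]}}

```text
clock: 15.92
eef_pos: [0.5895, -0.044, 0.1011]
tool_rot: [0.568, -0.455, -0.506, -0.463]
ft_force: [1.9, 1.1, -1.3]
grip_width: 0.0259
```

Run:
```python
from h import *
knee([109,114,119,124,129,134,139])
snap('wrist','w14.png')
```

```text
clk 15.92 xz rel foot -0.0228 0.0891 phi 104.3 rad 0.0919 y -0.0 F box 2.1 0.8 -1.3 g 0.0259
109 [0.0064 0.006  0.0004]
114 [0.0023 0.0072 0.0001]
119 [0.0029 0.007  0.0002]
124 [0.0035 0.0067 0.0002]
129 [0.0041 0.0064 0.0002]
134 [0.0046 0.006  0.0003]
139 [0.0051 0.0056 0.0003]
```

View pics/w14.png

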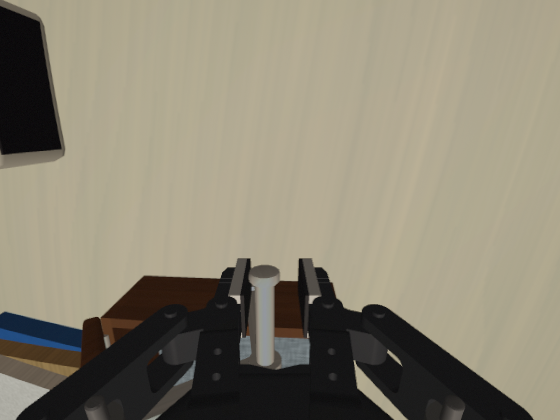

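Call:
{"name": "arm_command", "arguments": {"motion": [{"x": 0.003, "y": 0.003, "z": 0, "roll": 0, "fingers": 0.3}, {"x": 0, "y": 0, "z": 0, "roll": 0, "fingers": 0.3}, {"x": 0, "y": 0, "z": 0, "roll": 0, "fingers": 0.3}, {"x": 0, "y": 0, "z": 0, "roll": 0, "fingers": 0.3}, {"x": 0, "y": 0, "z": 0, "roll": 0, "fingers": 0.3}, {"x": 0, "y": 0, "z": 0, "roll": 0, "fingers": 0.3}]}}

```text
clock: 16.47
eef_pos: [0.5798, -0.0459, 0.0951]
tool_rot: [0.565, -0.459, -0.509, -0.46]
ft_force: [-2.1, -0.9, 0.1]
grip_width: 0.0256
```

Run:
```python
from h import *
knee([109,114,119,124,129,134,139,144,149,154,159,164])
snap('wrist','w15.png');snap('side','s15.png')
```

```text
clk 16.47 xz rel foot -0.0327 0.0831 phi 111.5 rad 0.0892 y -0.0004 F box -2.2 -0.6 0.1 g 0.0256
109 [ 0.001  -0.0043  0.0004]
114 [0.0024 0.0072 0.0001]
119 [0.003  0.007  0.0002]
124 [0.0036 0.0067 0.0002]
129 [0.0042 0.0063 0.0002]
134 [0.0047 0.0059 0.0003]
139 [0.0052 0.0055 0.0003]
144 [0.0057 0.005  0.0003]
149 [0.0061 0.0045 0.0004]
154 [0.0065 0.004  0.0004]
159 [0.0068 0.0034 0.0004]
164 [0.007  0.0028 0.0004]
```

View pics/w15.png

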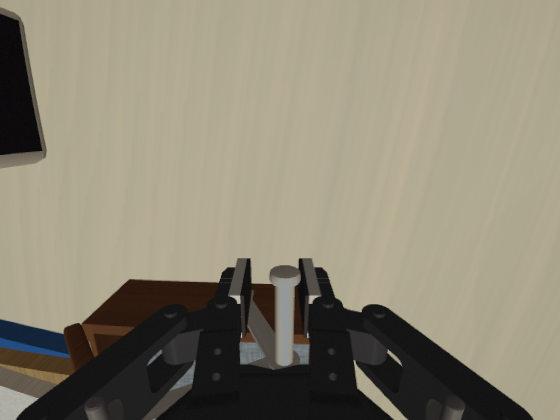

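View pics/s15.png

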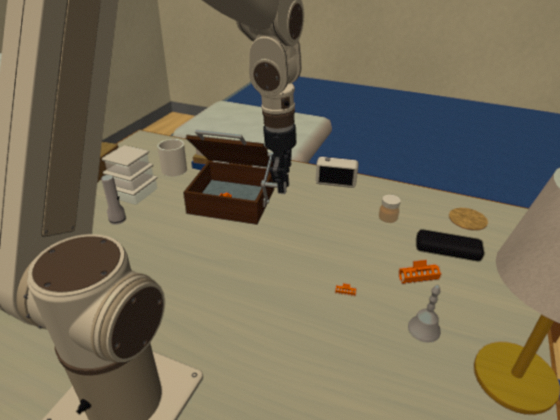

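The front finger now holds the pin back at 2.2 N and the lid is sinking under control. I'll lower it slowly along the arc.

Call:
{"name": "arm_command", "arguments": {"motion": [{"x": 0.0012, "y": 0.0036, "z": 0, "roll": 0, "fingers": 0.3}, {"x": 0.0012, "y": 0.0036, "z": 0, "roll": 0, "fingers": 0.3}, {"x": 0.0015, "y": 0.0035, "z": 0, "roll": 0, "fingers": 0.3}, {"x": 0.0015, "y": 0.0035, "z": 0, "roll": 0, "fingers": 0.3}, {"x": 0.0018, "y": 0.0034, "z": 0, "roll": 0, "fingers": 0.3}, {"x": 0.0018, "y": 0.0034, "z": 0, "roll": 0, "fingers": 0.3}, {"x": 0.0021, "y": 0.0032, "z": 0, "roll": 0, "fingers": 0.3}, {"x": 0.0021, "y": 0.0032, "z": 0, "roll": 0, "fingers": 0.3}]}}

```text
clock: 17.23
eef_pos: [0.5536, -0.0507, 0.0798]
tool_rot: [0.566, -0.457, -0.508, -0.461]
ft_force: [-0.1, -0.7, 0.5]
grip_width: 0.0256
```

Run:
```python
from h import *
knee([134,139,144,149,154,159,164,169])
snap('wrist','w16.png');snap('side','s16.png')
```

```text
clk 17.23 xz rel foot -0.0593 0.0678 phi 131.2 rad 0.0901 y -0.0009 F box -0.2 -0.7 0.5 g 0.0256
134 [0.0051 0.0014 0.0012]
139 [0.0052 0.0055 0.0003]
144 [0.0056 0.0051 0.0003]
149 [0.0061 0.0045 0.0004]
154 [0.0064 0.004  0.0004]
159 [0.0068 0.0034 0.0004]
164 [0.007  0.0028 0.0004]
169 [0.0073 0.0022 0.0004]
```

View pics/w16.png

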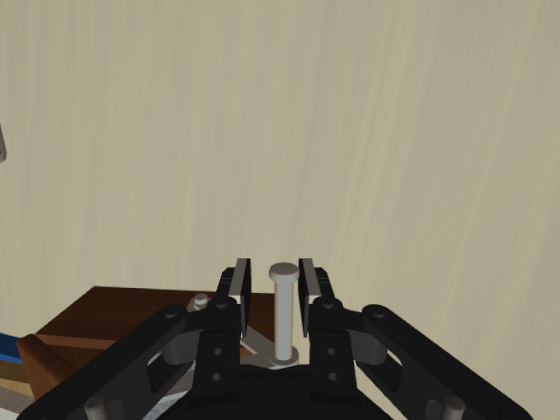

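View pics/s16.png

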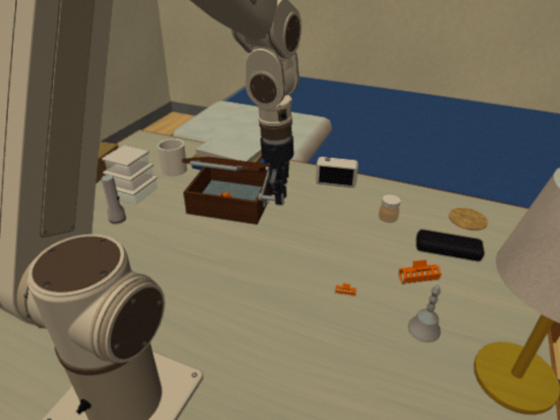

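Call:
{"name": "arm_command", "arguments": {"motion": [{"x": 0.0025, "y": 0.001, "z": 0.001, "roll": 0, "fingers": 0.3}, {"x": 0.0025, "y": 0.0025, "z": 0, "roll": 0, "fingers": 0.3}, {"x": 0.0026, "y": 0.0027, "z": 0, "roll": 0, "fingers": 0.3}, {"x": 0.0028, "y": 0.0025, "z": 0, "roll": 0, "fingers": 0.3}, {"x": 0.0028, "y": 0.0025, "z": 0, "roll": 0, "fingers": 0.3}, {"x": 0.003, "y": 0.0023, "z": 0, "roll": 0, "fingers": 0.3}, {"x": 0.003, "y": 0.0023, "z": 0, "roll": 0, "fingers": 0.3}]}}

```text
clock: 17.92
eef_pos: [0.5368, -0.0535, 0.0574]
tool_rot: [0.566, -0.458, -0.508, -0.461]
ft_force: [-0.4, 0.4, -1.5]
grip_width: 0.0259
```

Run:
```python
from h import *
knee([149,154,159,164,169])
snap('wrist','w17.png');snap('side','s17.png')
```

```text
clk 17.92 xz rel foot -0.0763 0.0454 phi 149.3 rad 0.0888 y -0.001 F box -0.3 0.4 -1.5 g 0.0259
149 [ 0.0006 -0.0017  0.0011]
154 [0.0064 0.004  0.0004]
159 [0.0068 0.0034 0.0004]
164 [0.007  0.0028 0.0004]
169 [0.0073 0.0022 0.0004]
```

View pics/w17.png

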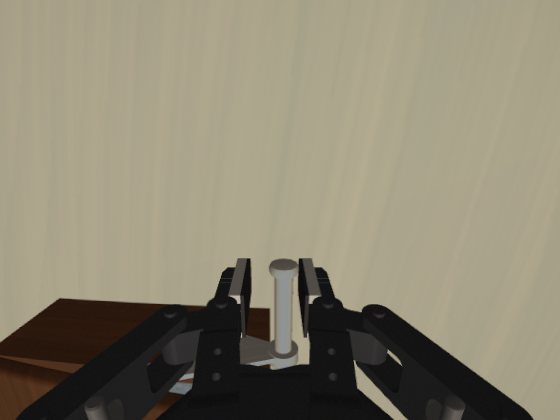

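View pics/s17.png

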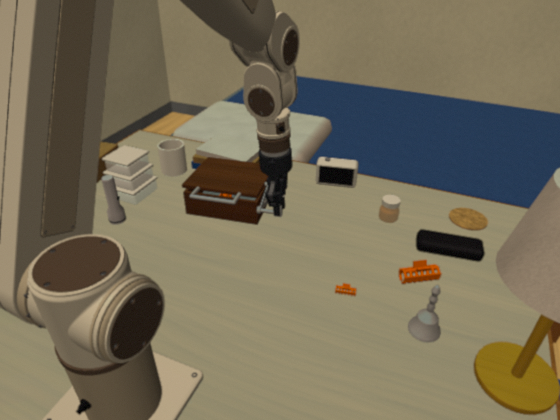

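Call:
{"name": "arm_command", "arguments": {"motion": [{"x": 0.0025, "y": 0.0015, "z": 0.001, "roll": 0, "fingers": 0.3}, {"x": 0.0025, "y": 0.0018, "z": 0, "roll": 0, "fingers": 0.3}, {"x": 0.0025, "y": 0.0018, "z": 0, "roll": 0, "fingers": 0.3}, {"x": 0.0025, "y": 0.0016, "z": 0, "roll": 0, "fingers": 0.3}, {"x": 0.0025, "y": 0.0016, "z": 0, "roll": 0, "fingers": 0.3}, {"x": 0, "y": 0, "z": 0, "roll": 0, "fingers": 0.35}, {"x": 0, "y": 0, "z": 0, "roll": 0, "fingers": 0.4}, {"x": 0, "y": 0, "z": 0, "roll": 0, "fingers": 0.4}, {"x": 0, "y": 0, "z": 0, "roll": 0, "fingers": 0.4}]}}

```text
clock: 18.77
eef_pos: [0.5302, -0.0545, 0.0439]
tool_rot: [0.566, -0.457, -0.507, -0.461]
ft_force: [0.3, -0.1, 0.1]
grip_width: 0.0338
```

Run:
```python
from h import *
knee([164])
snap('wrist','w18.png');s=snap('side','s18.png')
cv2.imwrite('pics/s18c.png',cv2.resize(s['frame'][140:240,170:310],(770,550),interpolation=cv2.INTER_CUBIC)[:,:,::-1])
```

```text
clk 18.77 xz rel foot -0.083 0.0319 phi 159.0 rad 0.0889 y -0.001 F box 0.3 -0.1 0.1 g 0.0338
164 [0.0078 0.0011 0.0015]
```

View pics/w18.png

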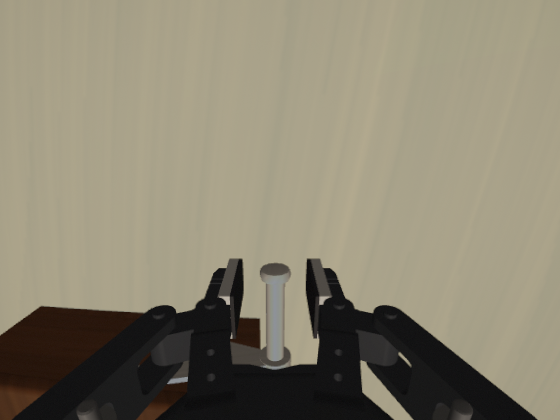

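View pics/s18c.png

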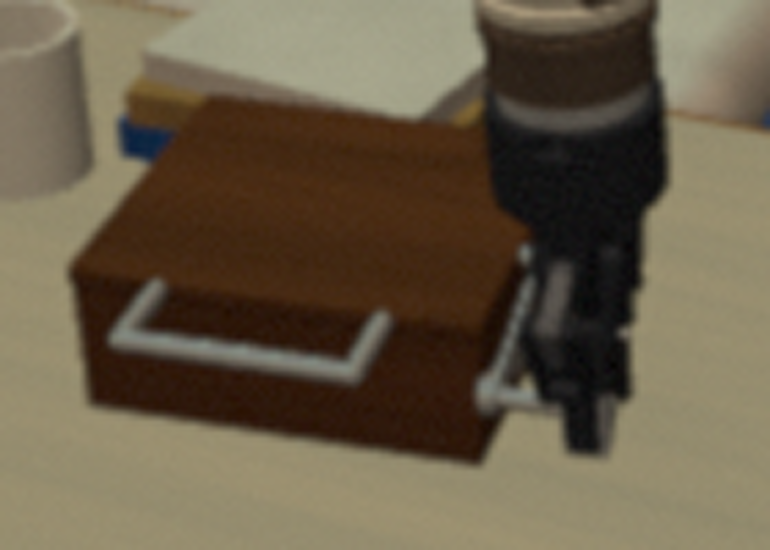

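The lid is shut, the pin is centred in the fork, and there is no force. I'll retreat straight up.

Call:
{"name": "arm_command", "arguments": {"motion": [{"x": -0.015, "y": 0, "z": 0, "roll": 0, "fingers": 0.4}, {"x": -0.02, "y": 0, "z": 0, "roll": 0, "fingers": 0.4}, {"x": -0.03, "y": 0, "z": 0, "roll": 0, "fingers": 0.4}, {"x": -0.03, "y": 0, "z": -0.01, "roll": 0, "fingers": 0.4}, {"x": -0.03, "y": 0, "z": -0.03, "roll": 0, "fingers": 0.4}, {"x": -0.02, "y": 0, "z": -0.04, "roll": 0, "fingers": 0.4}, {"x": 0, "y": 0, "z": -0.04, "roll": 0, "fingers": 0.4}, {"x": 0, "y": 0, "z": 0, "roll": 0, "fingers": 0.4}, {"x": 0, "y": 0, "z": 0, "roll": 0, "fingers": 0.4}]}}

```text
clock: 19.62
eef_pos: [0.5389, -0.1684, 0.2023]
tool_rot: [0.568, -0.457, -0.508, -0.459]
ft_force: [-0.1, 0.8, -0.9]
grip_width: 0.0342
```

Run:
```python
from h import *
knee([164])
s=snap('side','s19.png'); t=snap('top','t19.png')
a=load('side0.png')['frame'].astype(int); b=s['frame'].astype(int)
d=(np.abs(a-b).max(2)>45).astype(np.uint8); n,l,st,ce=cv2.connectedComponentsWithStats(d)
print([ (tuple(x[:4]),x[4]) for x in st[1:] if x[4]>15])
a=load('top0.png')['frame'].astype(int); b=t['frame'].astype(int)
d=(np.abs(a-b).max(2)>45).astype(np.uint8); n,l,st,ce=cv2.connectedComponentsWithStats(d)
print([ (tuple(x[:4]),x[4]) for x in st[1:] if x[4]>15])
```

```text
clk 19.62 xz rel foot -0.0924 0.1903 phi 115.9 rad 0.2115 y -0.1148 F box 0.0 0.8 -0.9 g 0.0342
164 [0.1591 0.0004 0.1249]
[((np.int32(2), np.int32(0), np.int32(10), np.int32(54)), np.int32(467)), ((np.int32(13), np.int32(0), np.int32(13), np.int32(56)), np.int32(598)), ((np.int32(332), np.int32(0), np.int32(21), np.int32(49)), np.int32(187)), ((np.int32(351), np.int32(0), np.int32(9), np.int32(40)), np.int32(55)), ((np.int32(302), np.int32(12), np.int32(29), np.int32(37)), np.int32(831)), ((np.int32(334), np.int32(44), np.int32(14), np.int32(8)), np.int32(55)), ((np.int32(10), np.int32(55), np.int32(3), np.int32(16)), np.int32(25)), ((np.int32(24), np.int32(57), np.int32(21), np.int32(10)), np.int32(131)), ((np.int32(330), np.int32(56), np.int32(12), np.int32(16)), np.int32(155)), ((np.int32(9), np.int32(68), np.int32(15), np.int32(141)), np.int32(1549)), ((np.int32(0), np.int32(73), np.int32(10), np.int32(142)), np.int32(1156)), ((np.int32(310), np.int32(73), np.int32(38), np.int32(21)), np.int32(601)), ((np.int32(311), np.int32(93), np.int32(37), np.int32(74)), np.int32(1445)), ((
[... 2091 characters left out ...]
(7)), np.int32(24)), ((np.int32(36), np.int32(323), np.int32(15), np.int32(7)), np.int32(28)), ((np.int32(10), np.int32(331), np.int32(12), np.int32(28)), np.int32(177)), ((np.int32(62), np.int32(337), np.int32(6), np.int32(42)), np.int32(129)), ((np.int32(40), np.int32(338), np.int32(20), np.int32(29)), np.int32(191)), ((np.int32(251), np.int32(342), np.int32(45), np.int32(44)), np.int32(507)), ((np.int32(324), np.int32(343), np.int32(5), np.int32(8)), np.int32(25)), ((np.int32(26), np.int32(351), np.int32(11), np.int32(5)), np.int32(16)), ((np.int32(256), np.int32(373), np.int32(30), np.int32(15)), np.int32(240)), ((np.int32(235), np.int32(403), np.int32(46), np.int32(17)), np.int32(271))]
```

View pics/s19.png

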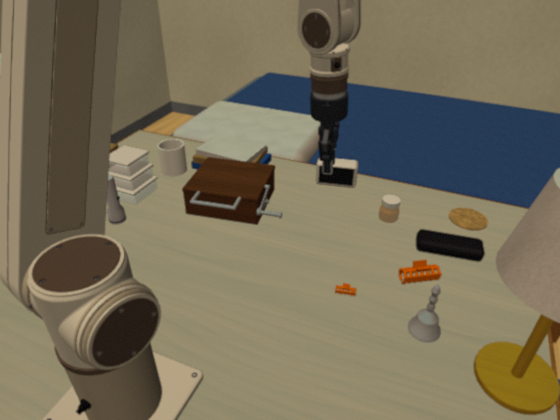

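View pics/t19.png

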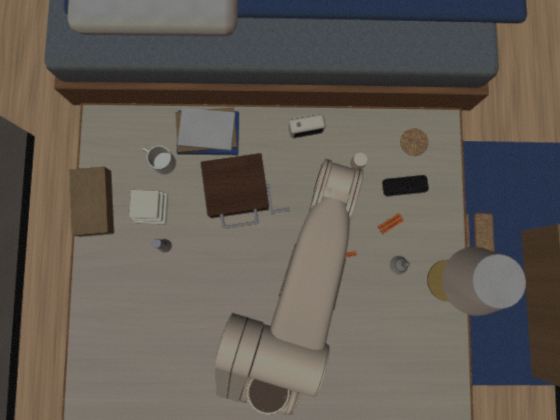

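Away from the arm's own pixels, the frames differ only where the clip was. One more fine check that the lid is fully shut.

Run:
```python
from h import *
for x,y,(r0,r1,c0,c1) in [('side0.png','s19.png',(150,230,180,290)),('top0.png','t19.png',(145,235,195,295))]:
    a=cv2.cvtColor(load(x)['frame'],cv2.COLOR_RGB2GRAY)[r0:r1,c0:c1].astype(np.float32);b=cv2.cvtColor(load(y)['frame'],cv2.COLOR_RGB2GRAY)[r0:r1,c0:c1].astype(np.float32)
    print(cv2.phaseCorrelate(a,b),np.abs(a-b).max(),np.abs(a-b).mean(), (np.abs(a-b)>25).sum())
s=load('s19.png')['frame']
cv2.imwrite('pics/s19c.png',cv2.resize(s[150:230,175:295],(780,520),interpolation=cv2.INTER_CUBIC)[:,:,::-1])
```

```text
((0.031148216599085288, -0.010101265198223075), 0.9892087322473526) 10.0 2.9732955 0
((-0.007140156846446644, -0.008063487179356343), 1.0392462649875216) 10.0 1.7868888 0
```

View pics/s19c.png

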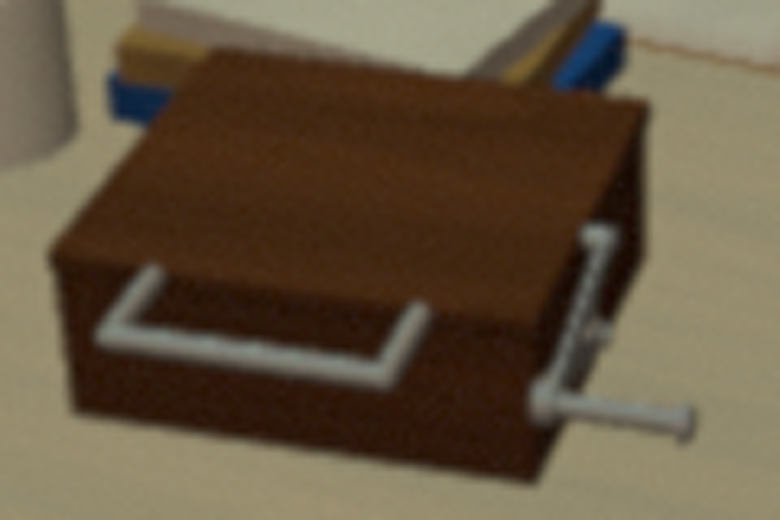

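The box looks the same as at the start: lid shut and stay folded. Handing in.

```bash
python3 -c "
from h import *
print(job_done())"
```

```text
the job is handed in; nothing more can be done
None
```

The job is done and handed in at about 19.7 s on the robot's clock. The box is shut with the middle-sized hair clip lying inside.

- **Opening:** I raised the lid by its handle to about 1.34 rad. The stay locked, and after I opened the fingers the lid stood by itself with no force on the gripper.
- **Clip:** The one I picked measured about 66 mm long in the wrist view; the look-alikes were about 41 and 95 mm there. The last wrist picture with the lid open shows it lying flat on the box floor.
- **Closing:** I moved the knee pin forwards and up with the fingers loosely around it, at about 2 N. I then let the lid down in about 2.5 s, with the front finger holding the pin back.

**Last checks:** The box, lid and folded stay match the first pictures to within 0.03 pixel in the side and top views. Elsewhere the only differences are the arm and the spot the clip left, so the other things on the table appear untouched. The arm hides or overlaps parts of the last views, so that comparison doesn't cover every spot. The gripper was clear of everything at hand-in.

No checks failed. The tool drifted 3–4 degrees off vertical during the job, with no visible effect, and the force readings between moves stayed under about 11 N.

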